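# Close the watch-case pressure tester: draw down its lid crosswise with four clamp levers

### The arm

A 6-joint arm with a two-finger parallel gripper is mounted at the origin on the work surface. World frame = base frame: x ahead of the robot, y to its left, z up, the work surface at z = 0. Lengths are in m, angles in rad, forces in N, time in s.
With the tool pointing down it reaches from about 0.25 to 0.725 m from the base axis. Payload 4 kg.
Tool frame: the origin (TCP) lies at the very end of the fingers, on their centre line; the grasp point (between the pads) lies 19 mm behind it; x points along the fingers, y is the direction in which the jaws open and shut, and the axes are right-handed (so a half turn about x gives the same grasp; the last joint's range is limited). The gripper opens to 85 mm and grips with 20 to 120 N. Pads are 22 mm wide; open, the fingers measure 114 mm over their backs; the gripper's body (76 mm by 85 mm) begins 54 mm behind the grasp point. The pads swing forward as they close: fully open they stand 13 mm farther back than shut.
Start: joints at [-1.298, 0.241, 0.005, 1.335, 0, 1.571], TCP at [0.135, -0.482, 0.231] pointing down, gripper open.
Joint ranges: [-2.72, 2.72], [-1.05, 1.87], [-1.09, 1.28], [-1.99, 2.15], [-1.42, 1.44], [-3.14, 3.14]. Speed limits (rad/s): [2.79, 2.79, 3.14, 3.14, 3.14, 3.14].

### API

Orientations are given as a unit quaternion [x, y, z, w].
In Python, from plant import ctrl gives the robot as it stands. The module is installed in compiled form; this text tells all that it offers.
- The arm moves only by the tool move_arm, never from a script. Its arguments are lists of equal length, an entry for each row: "slide": the shift along the tool's x, y, z in cm, a list of three; "delta_rot": the turn, a rotation vector about the tool's x, y, z in rad, a list of three; "jaw": the closure in counts, from 0 (fully open) to 255 (shut). A call has 1 to 8 rows; each row shifts and turns the commanded pose from where the row before left it, along the tool's axes as they then stand; what a row does not reach is not made up. A row lasts 1/12 s, in which the tool goes at most 41.7 mm and 7.16 degrees, less where a joint would pass 70% of its speed; a pose out of reach is approached as far as the arm can. A call with a gripper value outside its range is refused whole. The fingers move at their own pace and stop on an object; "newtons" is the grip in N (left out, the last holds). Time passes only in rows, so rows that do not move let the fingers close. It gives the time, the measured TCP pose, the force and the opening at its end, in the units of the state.
- ctrl.sense(): the state, without advancing time (a new reading comes with each control period).
- ctrl.camera(name): name is "side" or "top" or "wrist"; returns a dict with "frame" (480x640x3 uint8, blue, green, red), "fx", "fy", "cx", "cy" (pixels), "rvec" (rotation vector, rad) and "tvec" (3), from world to camera coordinates, as OpenCV has them. Camera axes: x right, y down, z forward; pixel columns grow to the right and rows downward; lengths in m; the calibration is good to about 2 mm. A picture is of the moment at which its call begins. There is no depth.
- ctrl.close_job(): hands the job in, once; it reports no verdict.
Trained networks look in the newest picture that a camera, given by its name, has taken for a name from the list of things; names that differ only in an ending like _2 or _b are one class to them, and where a whole thing is asked for, a point or a joint stands for the part that bears it (a point fixed in the world has none). Each returns a list of dicts, best first, with "confidence" (0 to 1); they miss things now and then, are a little off and sometimes report something else, mostly with a low value. They report only what shows in the picture. A call takes as long as a camera call. They do not tell look-alikes from the thing itself.
- ctrl.silhouettes(camera, target): "pixels" (480x640 bool, what is visible of it) and "point" ([column, row] in pixels, amid what is visible of it).
- ctrl.tip_of(camera, target): "point" ([column, row] in pixels: a listed point, or the origin of a listed thing).
The state is a dict: "time_s": time; "q": joint angles; "qvel": joint speeds; "joint_efforts": joint torques, N m; "tcp_pos": TCP position; "tcp_rot": TCP orientation; "ft_force": force on the tool from outside, world axes, zero at the start; "moment": the same for the moment, N m; "width": finger opening in m.
Only numpy, scipy, OpenCV 4.12 (cv2) and the standard library are available. Lean on these libraries where they do the work, as an engineer would, in place of code of your own. Each camera call takes 0.05 s, during which the arm holds its last target.

### The job

Close the pressure tester so its cover plate seats flat: tighten the four brass clamp levers clockwise, crosswise from corner to diagonal corner and a part of the way at a time (about half way on the first round, never running one nut right down while another is still up), until every lever is firmly at its stop. Feel for the stops and do not force the levers against them (keep under 40 N), leave the wheel, tin and punch where they are, and take the hand away.

Things in the scene. Friction and masses are not known exactly. Their poses are not given: they have to be found in the camera images.
- chamber: Fixed green pressure-test chamber, 150 x 150 mm and 80 mm high on a 170 mm square foot. Origin at the centre of its underside on the bench, z up. Four fixed vertical steel studs (10 mm thick, tops at 138 mm) stand at (+-52, +-52) mm in its x and y axes. Going round the chamber they are a, b, c, d; a is diagonal to c, b to d. A lever turns at 2 to 3 N pushed 48 mm from its stud.
- lid: Loose square aluminium cover plate, 150 x 150 x 8 mm with a small round dial in the middle (20 mm high), lying over the four studs. Origin at the centre of its underside. At the start it rides on a springy rubber seal 5 mm above the chamber's rim; seated, its origin is 80 mm above the chamber's origin and it lies flat.
- nut_a_top (a point): Top centre of clamp nut a, on the stud at +x +y of the chamber (diagonal to c). It goes down 2.5 mm per radian of its lever and stays where left. Wound off it is 125.8 mm above the chamber's origin, starts up to 0.5 mm lower, and is home at 120.05 mm, where its lever meets a firm stop: the reading is too coarse to show the last bit, so home is felt as a sudden rise in resistance.
- lever_a_ball (a point): Centre of the 18 mm ball end of the brass lever on nut a: level round bar 12 mm thick, ball 66 mm out from the stud's axis along this point's x axis, centre line 8 mm below the nut top, 18 mm free below the bar. Clockwise from above tightens, 2.1 to 2.3 rad in all. Starts 0.7 to 1.4 rad counter-clockwise of the outward diagonal, at random, so its tight angle is not known.
- nut_b_top (a point): Top centre of clamp nut b, on the stud at -x +y of the chamber (diagonal to d). It goes down 2.5 mm per radian of its lever and stays where left. Wound off it is 125.8 mm above the chamber's origin, starts up to 0.5 mm lower, and is home at 120.05 mm, where its lever meets a firm stop: the reading is too coarse to show the last bit, so home is felt as a sudden rise in resistance.
- lever_b_ball (a point): Centre of the 18 mm ball end of the brass lever on nut b: level round bar 12 mm thick, ball 66 mm out from the stud's axis along this point's x axis, centre line 8 mm below the nut top, 18 mm free below the bar. Clockwise from above tightens, 2.1 to 2.3 rad in all. Starts 0.7 to 1.4 rad counter-clockwise of the outward diagonal, at random, so its tight angle is not known.
- nut_c_top (a point): Top centre of clamp nut c, on the stud at -x -y of the chamber (diagonal to a). It goes down 2.5 mm per radian of its lever and stays where left. Wound off it is 125.8 mm above the chamber's origin, starts up to 0.5 mm lower, and is home at 120.05 mm, where its lever meets a firm stop: the reading is too coarse to show the last bit, so home is felt as a sudden rise in resistance.
- lever_c_ball (a point): Centre of the 18 mm ball end of the brass lever on nut c: level round bar 12 mm thick, ball 66 mm out from the stud's axis along this point's x axis, centre line 8 mm below the nut top, 18 mm free below the bar. Clockwise from above tightens, 2.1 to 2.3 rad in all. Starts 0.7 to 1.4 rad counter-clockwise of the outward diagonal, at random, so its tight angle is not known.
- nut_d_top (a point): Top centre of clamp nut d, on the stud at +x -y of the chamber (diagonal to b). It goes down 2.5 mm per radian of its lever and stays where left. Wound off it is 125.8 mm above the chamber's origin, starts up to 0.5 mm lower, and is home at 120.05 mm, where its lever meets a firm stop: the reading is too coarse to show the last bit, so home is felt as a sudden rise in resistance.
- lever_d_ball (a point): Centre of the 18 mm ball end of the brass lever on nut d: level round bar 12 mm thick, ball 66 mm out from the stud's axis along this point's x axis, centre line 8 mm below the nut top, 18 mm free below the bar. Clockwise from above tightens, 2.1 to 2.3 rad in all. Starts 0.7 to 1.4 rad counter-clockwise of the outward diagonal, at random, so its tight angle is not known.
- crown_wheel: Loose brass toothed wheel lying flat, 80 mm across, 16 mm high at its hub; bystander. Origin at the centre of its underside.
- tin: Loose round pewter tin, 76 mm across, 32 mm high; bystander. Origin at the centre of its underside.
- punch: Loose black punch with a steel tip lying flat, 134 mm long along its x axis, 18 mm thick; bystander. Origin on its underside, 65 mm from the butt end.
Not all that is in view belongs to the job. What is shaped like the lid but turquoise is not meant.

How it is judged:
By the outcome, as a careful person would: the job done as asked, in the order asked, and still so for the second after the job is handed in, with the robot touching nothing.
It also fails if it takes over 70 s, if anything falls off the work surface, if the arm or the gripper's body presses on something with over 40 N, if the wrist force passes 120 N, or if a joint passes its speed limit or range.

## Working session

There is one attempt and no reset: what is moved stays moved. The work goes in short steps, Python scripts to look and compute and a tool call to move; the robot and the scene stay as the last step left them, time stands still between calls to the robot, and variables do not carry over. Pictures are saved under pics/ and viewed, and the job is handed in when it is done.

Besides the shell and the picture viewer there is one more tool, called after "Emit:" as name(argument=value, ...), one argument or row to a line, values as JSON. move_arm: Moves the arm, as the interface text tells. Its arguments: {"type":"object","properties":{"slide":{"type":"array"},"delta_rot":{"type":"array"},"jaw":{"type":"array"},"newtons":{"type":"number"}},"required":["slide","delta_rot","jaw"]}

```bash
ls; mkdir -p pics; python3 - <<'E'
from plant import ctrl
import cv2
s=ctrl.sense()
for k,v in s.items(): print(k,v)
for n in ["side","top","wrist"]:
    c=ctrl.camera(n); cv2.imwrite(f"pics/{n}0.png",c["frame"]); print(n,c["fx"],c["cx"],c["cy"],c["rvec"],c["tvec"])
E
```

```text
pics
time_s 0.0
q [-1.29799949e+00  2.41418106e-01  3.70314486e-03  1.33516792e+00
  1.05980326e-05  1.57078934e+00]
qvel [ 0.00127671  0.00069256  0.00134436 -0.00026833  0.00145113 -0.00015844]
joint_efforts [-1.54068384e-03 -3.72315073e+01  2.52410513e+01  1.70477154e-02
 -1.38930482e-04 -2.67469920e-05]
tcp_pos [ 0.13454636 -0.48090316  0.23040233]
tcp_rot [-0.70044197 -0.09688322  0.70063516 -0.09542049]
ft_force [ 0.27231457 -0.37315008 -0.13698633]
moment [ 0.01993992 -0.01145618 -0.05027275]
width 0.08570712644937938
side 520.0417364803706 310.26186032691123 245.00548210237002 [ 0.68214519 -2.45862531  1.30024297] [0.56674036 0.23352217 0.72796992]
top 622.4218627157153 316.2434385975966 229.37674916978244 [ 2.19879384 -1.98941701  0.22023412] [0.00460814 0.60878471 0.96132917]
wrist 339.65582438444557 316.5424364091294 241.71156602475534 [-2.30068927  1.74444635  0.27062505] [-0.49848375 -0.03897944  0.3799644 ]
```

View pics/side0.png

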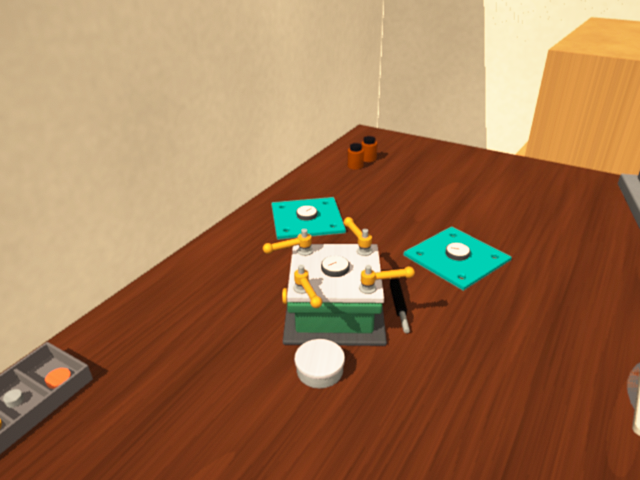

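View pics/top0.png

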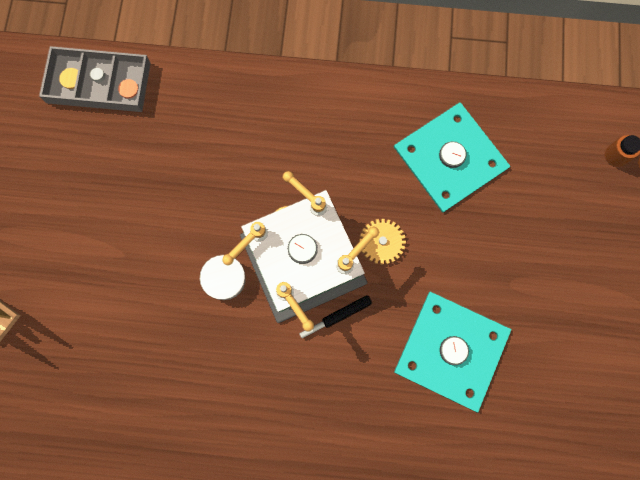

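```bash
cat > h.py <<'E'
from plant import ctrl
import cv2, numpy as np
from scipy.optimize import least_squares
from scipy.spatial.transform import Rotation as R
def proj(c,P):
    K=np.array([[c["fx"],0,c["cx"]],[0,c["fy"],c["cy"]],[0,0,1.]])
    return cv2.projectPoints(np.asarray(P,float).reshape(-1,1,3),np.array(c["rvec"],float),np.array(c["tvec"],float),K,None)[0].reshape(-1,2)
def ray(c,uv,z):
    Rm=cv2.Rodrigues(np.array(c["rvec"],float))[0]; o=-Rm.T@np.array(c["tvec"],float)
    d=Rm.T@np.array([(uv[0]-c["cx"])/c["fx"],(uv[1]-c["cy"])/c["fy"],1])
    return o+d*(z-o[2])/d[2]
E
python3 - <<'E'
from h import *
for n in ["top","side"]:
    c=ctrl.camera(n)
    for t,z in [("chamber",0),("lid",.085),("nut_a_top",.1255),("lever_a_ball",.1175),("crown_wheel",0),("tin",0),("punch",0)]:
        for r in ctrl.tip_of(n,t):
            print(n,t,round(r["confidence"],2),np.round(r["point"],1),np.round(ray(c,r["point"],z),4))
E
```

```text
top chamber 0.55 [257.1 228.9] [0.6113 0.1712 0.    ]
top lid 0.92 [448.8 158.9] [ 0.7436 -0.1432  0.085 ]
top lid 0.72 [449.8 348.7] [ 0.4325 -0.1613  0.085 ]
top lid 0.68 [301.6 248.8] [0.5672 0.0852 0.085 ]
top nut_a_top 0.97 [257.1 231.4] [0.58   0.1553 0.1255]
top lever_a_ball 0.91 [226.4 257.4] [0.5357 0.1989 0.1175]
top crown_wheel 0.93 [382.6 242.3] [ 0.6092 -0.0514  0.    ]
side chamber 0.89 [333.8 310.4] [0.5668 0.0816 0.    ]
side lid 0.97 [338.9 273.4] [0.5577 0.0806 0.085 ]
side lid 0.76 [455.2 259.4] [ 0.4032 -0.0548  0.085 ]
side lid 0.74 [320.6 369.1] [0.4753 0.279  0.085 ]
side lid 0.72 [306.7 218.4] [ 0.7002 -0.0449  0.085 ]
side nut_a_top 0.59 [299.9 269.3] [0.5902 0.1489 0.1255]
side lever_a_ball 0.61 [316.7 301.5] [0.5319 0.1945 0.1175]
side crown_wheel 0.5 [370.4 277.7] [ 0.5529 -0.0364  0.    ]
side tin 0.95 [319.9 372.2] [0.514  0.2182 0.    ]
side tin 0.61 [335.3 310.8] [0.564  0.0812 0.    ]
side punch 0.75 [400.3 305. ] [0.471 0.009 0.   ]
```

Top view: the real lid is the white plate at about (302,248), with levers at its four corners, all about 0.7–1.4 rad counter-clockwise of the outward diagonals. The turquoise plates are decoys. The tin is at (222,278), the wheel at (382,242) and the punch at (335,317). Next I'll measure more finely.

```bash
python3 - <<'E'
from h import *
c=ctrl.camera("top"); f=c["frame"]
cv2.imwrite("pics/topz.png",cv2.resize(f[150:350,180:430],None,fx=3.2,fy=3,interpolation=cv2.INTER_CUBIC))
c2=ctrl.camera("side"); f2=c2["frame"]
cv2.imwrite("pics/sidez.png",cv2.resize(f2[200:400,240:440],None,fx=3,fy=3,interpolation=cv2.INTER_CUBIC))
for t in ["lever_a_ball","nut_a_top","chamber"]:
  for n in ["top","side"]:
    for r in ctrl.silhouettes(n,t):
        ys,xs=np.nonzero(r["pixels"]); print(n,t,round(r["confidence"],2),np.round(r["point"],1),xs.min(),xs.max(),ys.min(),ys.max(),len(xs))
E
```

```text
top lever_a_ball 0.96 [243.2 243.3] 223 265 222 265 508
side lever_a_ball 0.82 [305.9 285.3] 294 321 271 307 388
top nut_a_top 0.89 [248.  241.3] 223 267 223 264 570
top nut_a_top 0.61 [241.3 244.7] 223 264 224 264 448
top nut_a_top 0.36 [293.8 304.2] 276 313 282 331 544
side nut_a_top 0.81 [302.4 286.4] 293 322 270 308 553
top chamber 0.56 [290.5 278.2] 223 379 170 331 3781
side chamber 0.83 [335.5 311.2] 263 414 218 346 6538
```

View pics/topz.png

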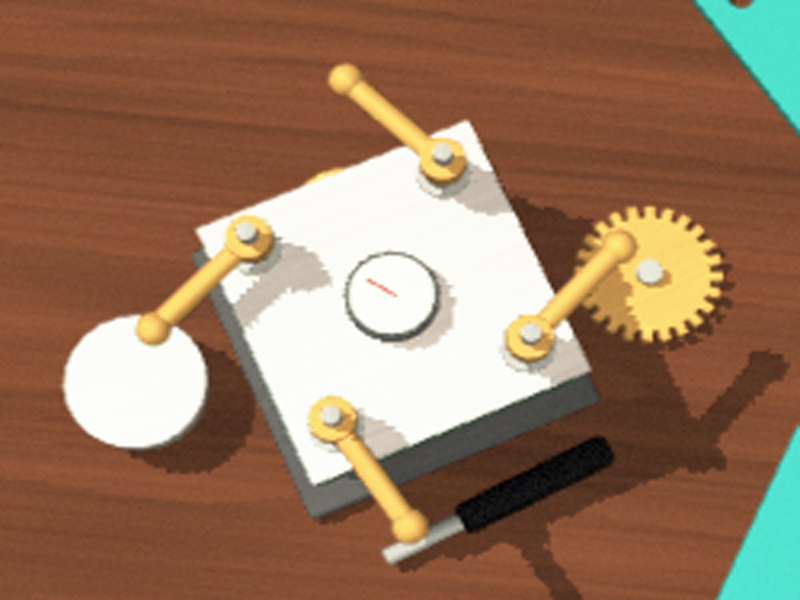

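View pics/sidez.png

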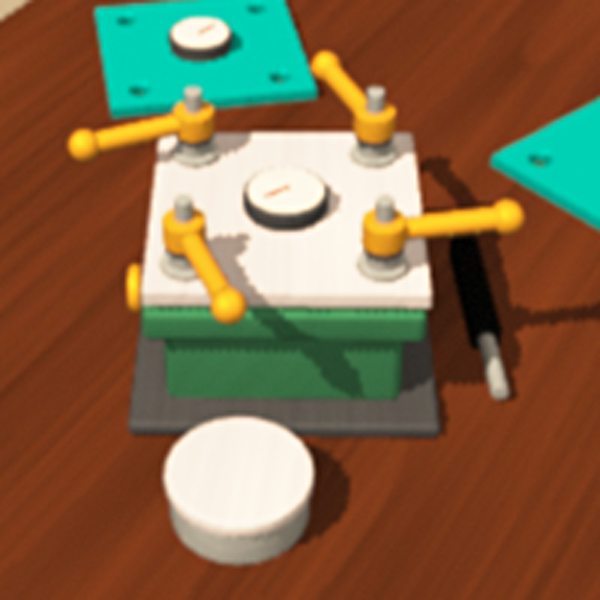

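```bash
cat > fit.py <<'E'
from h import *
names="LTRB"
st=np.array([[247,232],[442,154],[531,332],[331,414]])/[3.2,3]+[180,150]-0.3
bt=np.array([[152,328],[345,80],[621,245],[410,525]])/[3.2,3]+[180,150]-0.3
ss=np.array([[183,204],[193,92],[376,92],[385,204]])/3+[240,200]-0.3
bs=np.array([[228,304],[82,144],[324,65],[510,216]])/3+[240,200]-0.3
ct=ctrl.camera("top"); cs=ctrl.camera("side")
# studs CCW from above: L, B, R, T ; L local (+,+) => yaw guess
loc={0:(1,1),3:(-1,1),2:(-1,-1),1:(1,-1)}
def model(p):
    x,y,w=p[:3]; Rm=np.array([[np.cos(w),-np.sin(w)],[np.sin(w),np.cos(w)]])
    S=np.array([Rm@(np.array(loc[i])*.052)+[x,y] for i in range(4)])
    B=S+.066*np.c_[np.cos(p[3:7]),np.sin(p[3:7])]
    return S,B
def res(p):
    S,B=model(p)
    S3=np.c_[S,[.138]*4]; B3=np.c_[B,[.1175]*4]
    a=p[7:9];b=p[9:11]
    return np.r_[(proj(ct,S3)+a-st).ravel(),(proj(ct,B3)+a-bt).ravel(),(proj(cs,S3)+b-ss).ravel(),(proj(cs,B3)+b-bs).ravel(),a/1.0,b/1.0]
S0=np.array([ray(ct,u,.138)[:2] for u in st]); B0=np.array([ray(ct,u,.1175)[:2] for u in bt])
print(S0, np.linalg.norm(B0-S0,axis=1), np.linalg.norm(S0[0]-S0[2]))
S1=np.array([ray(cs,u,.138)[:2] for u in ss]); print(S1)
c0=S0.mean(0); d=S0[0]-c0; w0=np.arctan2(d[1],d[0])-np.pi/4
an=np.arctan2(*(B0-S0).T[::-1])
r=least_squares(res,np.r_[c0,w0,an,0,0,0,0])
p=r.x; S,B=model(p)
print("c",p[:3],"off",p[7:]," rms",np.sqrt(np.mean(r.fun**2)))
for i in range(4):
    out=np.arctan2(*(S[i]-p[:2])[::-1]); print(names[i],"S",S[i].round(4),"B",B[i].round(4),"ang",p[3+i].round(3),"start rel out",((p[3+i]-out+np.pi)%(2*np.pi)-np.pi).round(3))
np.save("fit.npy",np.r_[p])
E
python3 fit.py
```

```text
[[0.5841465  0.15492955]
 [0.634809   0.06557154]
 [0.5458494  0.01411599]
 [0.49483141 0.10414262]] [0.06620585 0.06746687 0.0675484  0.06535123] 0.1459285035595207
[[0.58183726 0.15879019]
 [0.63489232 0.06524889]
 [0.54449104 0.01387812]
 [0.49231748 0.10729261]]
c [0.5648106  0.08487186 0.52036401] off [ 0.00403019 -0.28751203  0.27258194 -0.03693023]  rms 0.5679803784249489
L S [0.5841 0.1558] B [0.5325 0.197 ] ang 2.469 start rel out 1.163
T S [0.6358 0.0656] B [0.6763 0.1177] ang 0.91 start rel out 1.175
R S [0.5455 0.0139] B [ 0.5986 -0.0254] ang -0.638 start rel out 1.198
B S [0.4938 0.1041] B [0.4438 0.0612] ang -2.432 start rel out 0.974
```

```bash
cat > plan.py <<'E'
from h import *
p=np.load("fit.npy"); loc={0:(1,1),3:(-1,1),2:(-1,-1),1:(1,-1)}
w=p[2]; Rm=np.array([[np.cos(w),-np.sin(w)],[np.sin(w),np.cos(w)]])
S={n:Rm@(np.array(loc[i])*.052)+p[:2] for i,n in enumerate("LTRB")}
ANG0={n:p[3+i] for i,n in enumerate("LTRB")}
RAD=.044
def pose(n,phi,s,gap,z,rad=RAD):
    u=np.array([np.cos(phi),np.sin(phi)]); t=np.array([np.sin(phi),-np.cos(phi)])
    xy=S[n]+rad*u-t*(.017+gap)
    zt=np.r_[s*t,0]; xt=np.array([0,0,-1.]); yt=np.cross(zt,xt)
    return np.r_[xy,z], R.from_matrix(np.c_[xt,yt,zt])
def wrap(a): return (a+np.pi)%(2*np.pi)-np.pi
def zyaw(Rt): m=Rt.as_matrix(); return np.arctan2(m[1,2],m[0,2])
def goto(waypts, spin=None):
    """waypts list of (pos,R or None); yaw rotated along the way to last R. prints rows"""
    s=ctrl.sense(); P=np.array(s["tcp_pos"]); Rc=R.from_quat(s["tcp_rot"])
    for (tp,tr,spin) in waypts:
        rel=Rc.inv()*tr; rv=rel.as_rotvec(); 
        # angle about tool x (positive=cw)
        ang=wrap(-(zyaw(tr)-zyaw(Rc)))
        if spin is not None and ang*spin<0 and abs(ang)>.3: ang+=2*np.pi*np.sign(spin)
        d=np.linalg.norm(tp-P); k=int(max(np.ceil(d/.040),np.ceil(abs(ang)/.12),1))
        for i in range(k):
            tgt=P+(tp-P)/(k-i)
            sl=np.round(Rc.inv().apply(tgt-P)*100,1); a=np.round(ang/k,3) if i<k-1 else np.round(wrap(-(zyaw(tr)-zyaw(Rc))),3)
            print([float(v) for v in sl],[float(a),0,0])
            P=P+Rc.apply(sl/100); Rc=Rc*R.from_rotvec([a,0,0])
        print("--",P.round(4))
E
python3 - <<'E'
from plan import *
s=ctrl.sense(); Rt=R.from_quat(s["tcp_rot"]); print(Rt.as_matrix().round(3)); y0=zyaw(Rt); print("zyaw",y0,"q1-q6",s["q"][0]-s["q"][5])
c=y0-(s["q"][0]-s["q"][5])
for n in "LTRB":
  for sg in (1,-1):
    o=[]
    for d in (0,1.1,2.3):
        P,Rr=pose(n,ANG0[n]-d,sg,0,.1); q1=np.arctan2(P[1],P[0]); o.append((q1+c-zyaw(Rr)))
    o0=wrap(o[0]); o=np.array([o0]+[o0+wrap(o[1]-o[0])]+[o0+wrap(o[2]-o[0])])
    print(n,sg,o.round(2),np.round(np.hypot(*P[:2]),3))
# clearance
def seg(p0,a,b):
    t=np.clip(np.dot(p0-a,b-a)/np.dot(b-a,b-a),0,1); return np.linalg.norm(p0-a-t*(b-a))
for st in ([0]*4,[1.1]*4,[1.8]*4):
  for n in "LTRB":
    for d in np.arange(0,1.2,.3):
      P,_=pose(n,ANG0[n]-st[0]-d,1,.01 if d==0 else 0,.1)
      m=[(round(seg(P[:2],S[k],S[k]+.066*np.array([np.cos(ANG0[k]-st[0]),np.sin(ANG0[k]-st[0])])),3),k) for k in "LTRB" if k!=n]
      if min(m)[0]<.04: print(n,st[0],d.round(1),min(m))
E
```

```text
[[-0.     0.269 -0.963]
 [-0.    -0.963 -0.269]
 [-1.     0.     0.   ]]
zyaw -2.868810837478258 q1-q6 -2.8688108374295873
L 1 [-0.59  0.54  1.68] 0.65
L -1 [2.55 3.68 4.82] 0.65
T 1 [0.83 1.87 3.  ] 0.661
T -1 [-2.31 -1.27 -0.14] 0.661
R 1 [2.21 3.25 4.49] 0.506
R -1 [-0.93  0.11  1.34] 0.506
B 1 [-2.15 -0.95  0.32] 0.5
B -1 [0.99 2.19 3.46] 0.5
```

```bash
python3 - <<'E'
from plan import *
n="L";P,Rr=pose(n,ANG0[n],1,.010,.18); P2=P.copy();P2[2]=.103
goto([(P,Rr,-1),(P2,Rr,None)])
E
```

```text
[0.2, -1.6, -1.7] [-0.118, 0, 0]
[0.2, -1.4, -1.9] [-0.118, 0, 0]
[0.2, -1.1, -2.1] [-0.118, 0, 0]
[0.2, -0.9, -2.2] [-0.118, 0, 0]
[0.2, -0.6, -2.3] [-0.118, 0, 0]
[0.2, -0.4, -2.3] [-0.118, 0, 0]
[0.2, -0.1, -2.4] [-0.118, 0, 0]
[0.1, 0.2, -2.4] [-0.118, 0, 0]
[0.2, 0.5, -2.3] [-0.118, 0, 0]
[0.1, 0.7, -2.2] [-0.118, 0, 0]
[0.2, 1.0, -2.1] [-0.118, 0, 0]
[0.1, 1.2, -2.0] [-0.118, 0, 0]
[0.2, 1.5, -1.9] [-0.118, 0, 0]
[0.1, 1.7, -1.7] [-0.118, 0, 0]
[0.2, 1.9, -1.5] [-0.118, 0, 0]
[0.1, 2.0, -1.2] [-0.118, 0, 0]
[0.2, 2.2, -1.0] [-0.118, 0, 0]
[0.1, 2.2, -0.7] [-0.118, 0, 0]
[0.2, 2.3, -0.4] [-0.118, 0, 0]
[0.1, 2.4, -0.2] [-0.118, 0, 0]
[0.2, 2.4, 0.1] [-0.118, 0, 0]
[0.1, 2.3, 0.4] [-0.118, 0, 0]
[0.2, 2.3, 0.7] [-0.118, 0, 0]
[0.1, 2.2, 0.9] [-0.118, 0, 0]
[0.2, 2.0, 1.2] [-0.118, 0, 0]
[0.1, 1.9, 1.4] [-0.118, 0, 0]
[0.2, 1.7, 1.6] [-0.118, 0, 0]
[0.1, 1.5, 1.8] [-0.118, 0, 0]
[0.2, 1.3, 2.0] [-0.118, 0, 0]
[0.1, 1.1, 2.1] [-0.118, 0, 0]
[0.2, 0.8, 2.2] [-0.118, 0, 0]
[0.1, 0.6, 2.3] [-0.109, 0, 0]
-- [0.5328 0.1622 0.1803]
[3.9, -0.0, -0.0] [0.0, 0, 0]
[3.8, -0.0, -0.0] [0.0, 0, 0]
-- [0.5328 0.1622 0.1033]
```

Emit:
move_arm(
  slide=[
    [0.2,-1.6,-1.7],
    [0.2,-1.4,-1.9],
    [0.2,-1.1,-2.1],
    [0.2,-0.9,-2.2],
    [0.2,-0.6,-2.3],
    [0.2,-0.4,-2.3],
    [0.2,-0.1,-2.4],
    [0.1,0.2,-2.4],
  ],
  delta_rot=[
    [-0.118,0,0],
    [-0.118,0,0],
    [-0.118,0,0],
    [-0.118,0,0],
    [-0.118,0,0],
    [-0.118,0,0],
    [-0.118,0,0],
    [-0.118,0,0],
  ],
  jaw=[255,255,255,255,255,255,255,255],
  newtons=40,
)

```text
time_s: 2.12
tcp_pos: [0.2348, -0.3192, 0.2162]
tcp_rot: [0.579, 0.406, -0.579, 0.406]
ft_force: [0.1, 0.8, 0.4]
width: -0.0004
```

Emit:
move_arm(
  slide=[
    [0.2,0.5,-2.3],
    [0.1,0.7,-2.2],
    [0.2,1.0,-2.1],
    [0.1,1.2,-2.0],
    [0.2,1.5,-1.9],
    [0.1,1.7,-1.7],
    [0.2,1.9,-1.5],
    [0.1,2.0,-1.2],
  ],
  delta_rot=[
    [-0.118,0,0],
    [-0.118,0,0],
    [-0.118,0,0],
    [-0.118,0,0],
    [-0.118,0,0],
    [-0.118,0,0],
    [-0.118,0,0],
    [-0.118,0,0],
  ],
  jaw=[255,255,255,255,255,255,255,255],
)

```text
time_s: 2.78
tcp_pos: [0.3341, -0.1583, 0.2044]
tcp_rot: [0.331, 0.625, -0.331, 0.625]
ft_force: [0.6, -0.7, 0.1]
width: -0.0
```

Emit:
move_arm(
  slide=[
    [0.2,2.2,-1.0],
    [0.1,2.2,-0.7],
    [0.2,2.3,-0.4],
    [0.1,2.4,-0.2],
    [0.2,2.4,0.1],
    [0.1,2.3,0.4],
    [0.2,2.3,0.7],
    [0.1,2.2,0.9],
  ],
  delta_rot=[
    [-0.118,0,0],
    [-0.118,0,0],
    [-0.118,0,0],
    [-0.118,0,0],
    [-0.118,0,0],
    [-0.118,0,0],
    [-0.118,0,0],
    [-0.118,0,0],
  ],
  jaw=[255,255,255,255,255,255,255,255],
)

```text
time_s: 3.45
tcp_pos: [0.4345, 0.0029, 0.1922]
tcp_rot: [0.011, 0.707, -0.011, 0.707]
ft_force: [0.2, 0.0, 0.1]
width: 0.0001
```

Emit:
move_arm(
  slide=[
    [0.2,2.0,1.2],
    [0.1,1.9,1.4],
    [0.2,1.7,1.6],
    [0.1,1.5,1.8],
    [0.2,1.3,2.0],
    [0.1,1.1,2.1],
    [0.2,0.8,2.2],
    [0.1,0.6,2.3],
  ],
  delta_rot=[
    [-0.118,0,0],
    [-0.118,0,0],
    [-0.118,0,0],
    [-0.118,0,0],
    [-0.118,0,0],
    [-0.118,0,0],
    [-0.118,0,0],
    [-0.109,0,0],
  ],
  jaw=[255,255,255,255,255,255,255,255],
)

```text
time_s: 4.12
tcp_pos: [0.5332, 0.1632, 0.18]
tcp_rot: [-0.309, 0.636, 0.309, 0.636]
ft_force: [0.4, -0.3, 0.1]
width: -0.0
```

```bash
python3 - <<'E'
from plan import *
n="L";P,Rr=pose(n,ANG0[n],1,.010,.18); P2=P.copy();P2[2]=.103
print(P,ctrl.sense())
goto([(P,Rr,None),(P2,Rr,None)])
c=ctrl.camera("top");cv2.imwrite("pics/t1.png",c["frame"][130:350,150:450])
E
```

```text
[0.53283784 0.16215965 0.18      ] {'time_s': 4.1167, 'q': array([ 2.97153270e-01,  3.80467792e-01,  6.50330378e-02,  1.25565725e+00,
       -1.17659388e-04, -6.06813959e-01]), 'qvel': array([ 3.54962770e-01,  4.06069722e-01,  5.74187352e-01,  1.60691990e-01,
        7.14199934e-04, -9.29423537e-01]), 'joint_efforts': array([ -0.68875294, -45.03242612,  23.29467237,  -0.17679627,
         0.05793684,   0.72981315]), 'tcp_pos': array([0.53321163, 0.16324264, 0.18000599]), 'tcp_rot': array([-0.30885445,  0.6362106 ,  0.30880449,  0.63599119]), 'ft_force': array([ 0.40062194, -0.30698817,  0.08035792]), 'moment': array([0.02638313, 0.04285656, 0.05057528]), 'width': -2.0602926400394602e-05}
[0.0, -0.0, -0.1] [0.006, 0, 0]
-- [0.5326 0.1625 0.18  ]
[3.9, -0.0, -0.0] [0.0, 0, 0]
[3.8, -0.0, -0.0] [0.0, 0, 0]
-- [0.5326 0.1624 0.103 ]
```

View pics/t1.png

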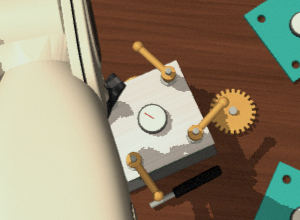

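Emit:
move_arm(
  slide=[
    [3.9,0,-0.1],
    [3.8,0,0],
    [0,0,0.5],
  ],
  delta_rot=[
    [0,0,0],
    [0,0,0],
    [0,0,0],
  ],
  jaw=[255,255,255],
)

```text
time_s: 4.42
tcp_pos: [0.5287, 0.1633, 0.0957]
tcp_rot: [-0.306, 0.643, 0.308, 0.631]
ft_force: [-2.0, -0.5, -1.5]
width: -0.0001
```

```bash
python3 - <<'E'
from plan import *
c=ctrl.camera("side");cv2.imwrite("pics/s2.png",cv2.resize(c["frame"][180:380,200:460],None,fx=3,fy=3))
s=ctrl.sense(); print(s["tcp_pos"],s["ft_force"])
E
```

```text
[0.53181968 0.16484402 0.09939467] [0.99775841 1.20308332 0.14725694]
```

View pics/s2.png

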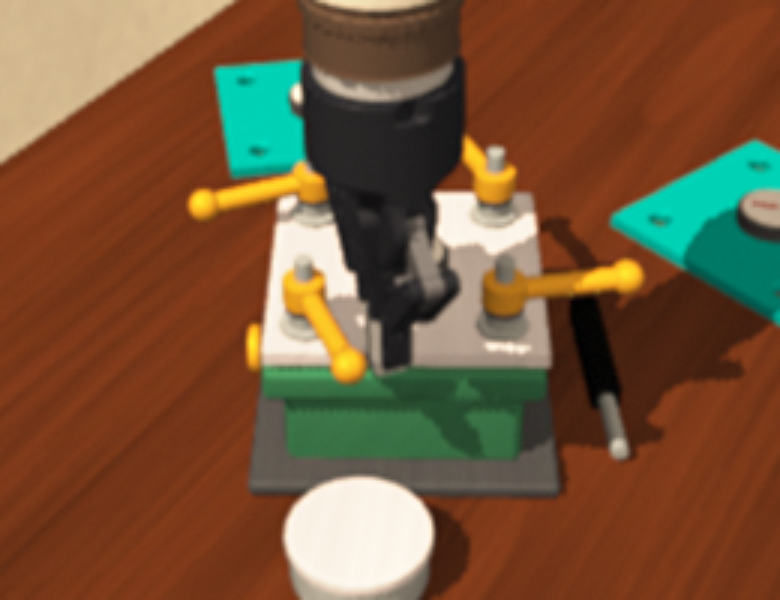

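The closed finger sits beside the lower-left lever L (side view about (385,340) in the crop), on its counter-clockwise side and clear of the plate. Settle, then push.

Emit:
move_arm(
  slide=[
    [0,0,0],
    [0,0,0.4],
  ],
  delta_rot=[
    [0,0,0],
    [0,0,0],
  ],
  jaw=[255,255],
)

```text
time_s: 4.63
tcp_pos: [0.5394, 0.1687, 0.1058]
tcp_rot: [-0.307, 0.636, 0.307, 0.638]
ft_force: [0.6, 0.2, -0.2]
width: 0.0
```

Emit:
move_arm(
  slide=[
    [0,0.15,0.45],
    [0,0.15,0.45],
  ],
  delta_rot=[
    [0.1,0,0],
    [0.1,0,0],
  ],
  jaw=[255,255],
)

```text
time_s: 4.8
tcp_pos: [0.5427, 0.177, 0.1059]
tcp_rot: [-0.24, 0.664, 0.24, 0.666]
ft_force: [-1.5, -2.7, -1.4]
width: 0.0001
```

Emit:
move_arm(
  slide=[
    [0,0.15,0.45],
    [0,0.15,0.45],
    [0,0.15,0.45],
    [0,0.15,0.45],
  ],
  delta_rot=[
    [0.1,0,0],
    [0.1,0,0],
    [0.1,0,0],
    [0.1,0,0],
  ],
  jaw=[255,255,255,255],
)

```text
time_s: 5.13
tcp_pos: [0.5541, 0.1917, 0.1056]
tcp_rot: [-0.103, 0.699, 0.103, 0.7]
ft_force: [-2.3, -1.2, -1.6]
width: -0.0001
```

```bash
python3 - <<'E'
from plan import *
c=ctrl.camera("side");cv2.imwrite("pics/s3.png",cv2.resize(c["frame"][180:380,200:460],None,fx=3,fy=3))
s=ctrl.sense(); print(s["time_s"],s["tcp_pos"],s["ft_force"],s["moment"])
E
```

```text
5.1833 [0.55501    0.19229382 0.10557855] [-0.439003   -0.56166848 -1.14816381] [-0.30033123  0.33796826  0.01511675]
```

View pics/s3.png

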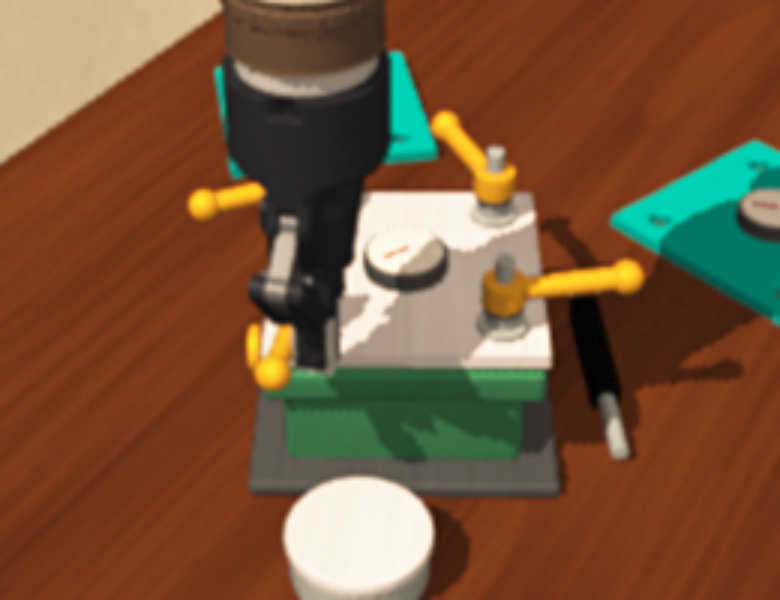

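Lever L turns at about 2.5 N as expected (ball now at (272,375) in the crop). Finish its first half.

Emit:
move_arm(
  slide=[
    [0,0.15,0.45],
    [0,0.15,0.45],
    [0,0.15,0.45],
    [0,0.15,0.45],
    [0,0.15,0.45],
    [0,0,0],
  ],
  delta_rot=[
    [0.1,0,0],
    [0.1,0,0],
    [0.1,0,0],
    [0.1,0,0],
    [0.1,0,0],
    [0,0,0],
  ],
  jaw=[255,255,255,255,255,255],
)

```text
time_s: 5.68
tcp_pos: [0.576, 0.2018, 0.1049]
tcp_rot: [0.072, 0.703, -0.071, 0.704]
ft_force: [-0.4, 0.4, -1.0]
width: 0.0
```

```bash
cat >> plan.py <<'E'
def levang(n,sg,b=.017):
    s=ctrl.sense(); v=np.array(s["tcp_pos"])[:2]-S[n]; d=np.linalg.norm(v)
    phi=np.arctan2(v[1],v[0])-np.arcsin(b/d)
    zt=zyaw(R.from_quat(s["tcp_rot"])); zphi=zt+np.pi/2 if sg>0 else zt-np.pi/2
    return phi, wrap(zphi-phi), d, wrap(ANG0[n]-phi)
E
python3 - <<'E'
from plan import *
print("lever phi, tool misalign, d, turned",levang("L",1)); s=ctrl.sense(); print(s["time_s"],s["tcp_pos"],s["q"][5])
n="R";sg=-1
up=s["tcp_pos"]+[0,0,.06]; Rc=R.from_quat(s["tcp_rot"])
P,Rr=pose(n,ANG0[n],sg,.010,.165); P2=P.copy();P2[2]=.103
goto([(up,Rc,None),(P,Rr,-1),(P2,Rr,None)])
E
```

```text
lever phi, tool misalign, d, turned (np.float64(1.37269629293416), np.float64(-0.0034395675081331234), np.float64(0.0466672672252915), np.float64(1.0958480599304412))
5.6833 [0.57595945 0.20179968 0.10494682] 0.5382040757432273
[-3.0, 0.0, 0.0] [0.0, 0, 0]
[-3.0, 0.0, 0.0] [0.0, 0, 0]
-- [0.5759 0.2017 0.1649]
[-0.0, -1.8, 0.6] [-0.113, 0, 0]
[-0.0, -1.9, 0.4] [-0.113, 0, 0]
[-0.0, -1.9, 0.2] [-0.113, 0, 0]
[-0.0, -1.9, -0.1] [-0.113, 0, 0]
[-0.0, -1.9, -0.3] [-0.113, 0, 0]
[-0.0, -1.9, -0.5] [-0.113, 0, 0]
[-0.0, -1.8, -0.7] [-0.113, 0, 0]
[-0.0, -1.7, -0.9] [-0.113, 0, 0]
[-0.0, -1.6, -1.1] [-0.113, 0, 0]
[-0.0, -1.6, -1.3] [-0.118, 0, 0]
-- [0.5971 0.0089 0.1647]
[3.1, 0.0, 0.0] [0.0, 0, 0]
[3.1, 0.0, 0.0] [0.0, 0, 0]
-- [0.5972 0.009  0.1027]
```

Emit:
move_arm(
  slide=[
    [-2.5,0,-0.3],
    [-3.5,0,0],
    [0,-1.8,0.7],
    [0,-1.9,0.5],
    [0,-1.9,0.2],
    [0,-1.9,0],
    [0,-1.9,-0.3],
    [0,-1.9,-0.5],
  ],
  delta_rot=[
    [0,0,0],
    [0,0,0],
    [-0.113,0,0],
    [-0.113,0,0],
    [-0.113,0,0],
    [-0.113,0,0],
    [-0.113,0,0],
    [-0.113,0,0],
  ],
  jaw=[255,255,255,255,255,255,255,255],
)

```text
time_s: 6.35
tcp_pos: [0.5892, 0.0862, 0.1659]
tcp_rot: [-0.17, 0.684, 0.17, 0.688]
ft_force: [0.5, 0.7, 0.8]
width: 0.0001
```

Emit:
move_arm(
  slide=[
    [0,-1.8,-0.7],
    [0,-1.7,-0.9],
    [0,-1.6,-1.1],
    [0,-1.6,-1.3],
    [0,0,0],
  ],
  delta_rot=[
    [-0.113,0,0],
    [-0.113,0,0],
    [-0.113,0,0],
    [-0.118,0,0],
    [0,0,0],
  ],
  jaw=[255,255,255,255,255],
)

```text
time_s: 6.77
tcp_pos: [0.5981, 0.0052, 0.1658]
tcp_rot: [-0.32, 0.63, 0.318, 0.632]
ft_force: [0.9, 0.4, -1.2]
width: -0.0002
```

```bash
python3 - <<'E'
from plan import *
s=ctrl.sense(); n="R";sg=-1
P2,Rr=pose(n,ANG0[n],sg,.009,.103); print(P2,s["tcp_pos"])
goto([(P2,Rr,None)])
E
```

```text
[0.59638001 0.00860266 0.103     ] [0.59811206 0.00515209 0.16577433]
[3.1, 0.2, 0.1] [0.001, 0, 0]
[3.2, 0.2, 0.1] [0.002, 0, 0]
-- [0.5964 0.009  0.1028]
```

Emit:
move_arm(
  slide=[
    [2.4,0.2,0.1],
    [2.4,0.1,0.1],
    [1.5,0,0],
    [0,0,-0.4],
    [0,0,-0.5],
  ],
  delta_rot=[
    [0,0,0],
    [0,0,0],
    [0,0,0],
    [0,0,0],
    [0,0,0],
  ],
  jaw=[255,255,255,255,255],
)

```text
time_s: 7.18
tcp_pos: [0.5899, 0.0053, 0.101]
tcp_rot: [-0.319, 0.631, 0.319, 0.631]
ft_force: [0.6, 0.7, 0.5]
width: -0.0002
```

Emit:
move_arm(
  slide=[
    [0,-0.15,-0.45],
    [0,-0.15,-0.45],
    [0,-0.15,-0.45],
  ],
  delta_rot=[
    [0.1,0,0],
    [0.1,0,0],
    [0.1,0,0],
  ],
  jaw=[255,255,255],
)

```text
time_s: 7.43
tcp_pos: [0.5861, -0.0075, 0.103]
tcp_rot: [-0.219, 0.67, 0.219, 0.675]
ft_force: [0.9, 2.6, -2.3]
width: 0.0001
```

```bash
python3 - <<'E'
from plan import *
s=ctrl.sense(); print(levang("R",-1),s["tcp_pos"])
E
```

```text
(np.float64(-0.8649146922791635), np.float64(-0.07625356592897958), np.float64(0.045822247695586474), np.float64(0.22736013499667074)) [ 0.58608902 -0.00745536  0.10303631]
```

Emit:
move_arm(
  slide=[
    [0,-0.15,-0.45],
    [0,-0.15,-0.45],
    [0,-0.15,-0.45],
    [0,-0.15,-0.45],
    [0,-0.15,-0.45],
    [0,-0.15,-0.45],
    [0,-0.15,-0.45],
    [0,-0.15,-0.45],
  ],
  delta_rot=[
    [0.1,0,0],
    [0.1,0,0],
    [0.1,0,0],
    [0.1,0,0],
    [0.1,0,0],
    [0.1,0,0],
    [0.1,0,0],
    [0.1,0,0],
  ],
  jaw=[255,255,255,255,255,255,255,255],
)

```text
time_s: 8.1
tcp_pos: [0.5566, -0.0295, 0.1034]
tcp_rot: [0.06, 0.702, -0.06, 0.707]
ft_force: [3.0, -0.8, -1.4]
width: -0.0001
```

Emit:
move_arm(
  slide=[
    [0,0,0],
  ],
  delta_rot=[
    [0,0,0],
  ],
  jaw=[255],
)

```text
time_s: 8.18
tcp_pos: [0.5556, -0.0295, 0.1032]
tcp_rot: [0.059, 0.702, -0.059, 0.707]
ft_force: [2.0, -0.4, -0.2]
width: -0.0001
```

```bash
python3 - <<'E'
from plan import *
print(levang("R",-1)); s=ctrl.sense(); print(s["time_s"],s["tcp_pos"],s["q"][5])
n="T";sg=-1
Rc=R.from_quat(s["tcp_rot"]);up=s["tcp_pos"]+[0,0,.06]+Rc.apply([0,0,.003]); 
P,Rr=pose(n,ANG0[n],sg,.010,.165); P2=P.copy();P2[2]=.103
goto([(up,Rc,None),(P,Rr,-1),(P2,Rr,None)])
E
```

```text
(np.float64(-1.7346563691591452), np.float64(-0.004314180430035286), np.float64(0.044578224076780026), np.float64(1.0971018118766525))
8.1833 [ 0.55559749 -0.02953013  0.10321758] 0.11519117885926541
[-3.0, 0.0, 0.2] [0.0, 0, 0]
[-3.0, 0.0, 0.1] [0.0, 0, 0]
-- [ 0.5582 -0.03    0.1632]
[-0.0, 0.7, 0.3] [-0.115, 0, 0]
[-0.0, 0.7, 0.3] [-0.115, 0, 0]
[-0.0, 0.6, 0.4] [-0.115, 0, 0]
[-0.0, 0.6, 0.5] [-0.115, 0, 0]
[-0.0, 0.5, 0.5] [-0.115, 0, 0]
[-0.0, 0.4, 0.6] [-0.115, 0, 0]
[-0.0, 0.4, 0.6] [-0.115, 0, 0]
[-0.0, 0.3, 0.7] [-0.115, 0, 0]
[-0.0, 0.2, 0.7] [-0.115, 0, 0]
[-0.0, 0.1, 0.7] [-0.115, 0, 0]
[-0.0, 0.1, 0.7] [-0.115, 0, 0]
[-0.0, -0.0, 0.7] [-0.115, 0, 0]
[-0.0, -0.1, 0.7] [-0.115, 0, 0]
[-0.0, -0.2, 0.7] [-0.115, 0, 0]
[-0.0, -0.3, 0.7] [-0.115, 0, 0]
[-0.0, -0.4, 0.6] [-0.115, 0, 0]
[-0.0, -0.4, 0.6] [-0.115, 0, 0]
[-0.0, -0.5, 0.6] [-0.115, 0, 0]
[-0.0, -0.6, 0.5] [-0.115, 0, 0]
[-0.0, -0.6, 0.4] [-0.115, 0, 0]
[-0.0, -0.6, 0.4] [-0.115, 0, 0]
[-0.1, -0.7, 0.3] [-0.115, 0, 0]
[-0.0, -0.7, 0.1] [-0.119, 0, 0]
-- [0.6417 0.1166 0.1647]
[3.1, 0.0, 0.0] [0.0, 0, 0]
[3.1, 0.0, 0.1] [0.0, 0, 0]
-- [0.6413 0.1171 0.1027]
```

```bash
python3 - <<'E'
from plan import *
s=ctrl.sense()
n="T";sg=1
Rc=R.from_quat(s["tcp_rot"]);up=s["tcp_pos"]+[0,0,.06]+Rc.apply([0,0,.003]); 
P,Rr=pose(n,ANG0[n],sg,.010,.165); P2=P.copy();P2[2]=.103
goto([(up,Rc,None),(P,Rr,None),(P2,Rr,None)])
E
```

```text
[-3.0, 0.0, 0.2] [0.0, 0, 0]
[-3.0, 0.0, 0.1] [0.0, 0, 0]
-- [ 0.5582 -0.03    0.1632]
[-0.0, 3.2, 1.2] [0.099, 0, 0]
[-0.0, 3.3, 0.8] [0.099, 0, 0]
[-0.0, 3.3, 0.5] [0.099, 0, 0]
[-0.1, 3.4, 0.2] [0.099, 0, 0]
[-0.0, 3.3, -0.2] [0.097, 0, 0]
-- [0.6413 0.1167 0.1647]
[3.1, 0.0, -0.0] [0.0, 0, 0]
[3.1, 0.0, -0.0] [0.0, 0, 0]
-- [0.6417 0.1167 0.1027]
```

Emit:
move_arm(
  slide=[
    [-2.5,0,0.3],
    [-3.7,0,0],
    [0,3.2,1.2],
    [0,3.3,0.8],
    [0,3.3,0.5],
    [0,3.3,0.2],
    [0,3.3,-0.2],
    [0,0,0],
  ],
  delta_rot=[
    [0,0,0],
    [0,0,0],
    [0.099,0,0],
    [0.099,0,0],
    [0.099,0,0],
    [0.099,0,0],
    [0.097,0,0],
    [0,0,0],
  ],
  jaw=[255,255,255,255,255,255,255,255],
)

```text
time_s: 8.85
tcp_pos: [0.6417, 0.1222, 0.1635]
tcp_rot: [0.229, 0.669, -0.225, 0.671]
ft_force: [0.4, -0.5, -0.1]
width: 0.0001
```

```bash
python3 - <<'E'
from plan import *
s=ctrl.sense(); n="T";sg=1
P2,Rr=pose(n,ANG0[n],sg,.009,.103); print(P2,s["tcp_pos"],s["qvel"].round(2))
goto([(P2,Rr,None)])
E
```

```text
[0.64228062 0.11630174 0.103     ] [0.64168316 0.12223772 0.16352321] [-0.06 -0.04 -0.08  0.01 -0.05 -0.15]
[3.0, -0.2, 0.2] [0.004, 0, 0]
[3.1, -0.3, 0.2] [0.004, 0, 0]
-- [0.6421 0.116  0.1025]
```

Emit:
move_arm(
  slide=[
    [2.4,0,0],
    [2.4,0,0.1],
    [1.3,0,0],
    [0,0,0.4],
    [0,0,0.4],
  ],
  delta_rot=[
    [0,0,0],
    [0,0,0],
    [0,0,0],
    [0,0,0],
    [0,0,0],
  ],
  jaw=[255,255,255,255,255],
)

```text
time_s: 9.27
tcp_pos: [0.646, 0.1106, 0.1019]
tcp_rot: [0.228, 0.669, -0.228, 0.669]
ft_force: [0.2, -0.0, 0.0]
width: -0.0
```

Emit:
move_arm(
  slide=[
    [0,0.15,0.45],
    [0,0.15,0.45],
    [0,0.15,0.45],
  ],
  delta_rot=[
    [0.1,0,0],
    [0.1,0,0],
    [0.1,0,0],
  ],
  jaw=[255,255,255],
)

```text
time_s: 9.52
tcp_pos: [0.6595, 0.1052, 0.1034]
tcp_rot: [0.328, 0.627, -0.327, 0.627]
ft_force: [-2.9, 2.2, -2.3]
width: -0.0001
```

```bash
python3 - <<'E'
from plan import *
s=ctrl.sense(); print(levang("T",1),s["tcp_pos"])
E
```

```text
(np.float64(0.6534260562050392), np.float64(-0.04556655698240064), np.float64(0.04613218045004066), np.float64(0.25616135405342133)) [0.65949895 0.10517758 0.10338452]
```

Emit:
move_arm(
  slide=[
    [0,0.15,0.45],
    [0,0.15,0.45],
    [0,0.15,0.45],
    [0,0.15,0.45],
    [0,0.15,0.45],
    [0,0.15,0.45],
    [0,0.15,0.45],
    [0,0.15,0.45],
  ],
  delta_rot=[
    [0.1,0,0],
    [0.1,0,0],
    [0.1,0,0],
    [0.1,0,0],
    [0.1,0,0],
    [0.1,0,0],
    [0.1,0,0],
    [0.1,0,0],
  ],
  jaw=[255,255,255,255,255,255,255,255],
)

```text
time_s: 10.18
tcp_pos: [0.6807, 0.0746, 0.1037]
tcp_rot: [0.547, 0.45, -0.544, 0.45]
ft_force: [0.5, 3.0, -1.6]
width: 0.0
```

Emit:
move_arm(
  slide=[
    [0,0,0],
  ],
  delta_rot=[
    [0,0,0],
  ],
  jaw=[255],
)

```text
time_s: 10.27
tcp_pos: [0.6807, 0.0737, 0.1037]
tcp_rot: [0.546, 0.45, -0.544, 0.451]
ft_force: [-0.6, 2.2, -1.1]
width: 0.0002
```

```bash
python3 - <<'E'
from plan import *
print(levang("T",1)); s=ctrl.sense(); print(s["time_s"],s["tcp_pos"],s["q"][5])
n="B"
Rc=R.from_quat(s["tcp_rot"]);up=s["tcp_pos"]+[0,0,.06]+Rc.apply([0,0,-.003]); 
for sg in (-1,):
  P,Rr=pose(n,ANG0[n],sg,.010,.165); P2=P.copy();P2[2]=.103
  goto([(up,Rc,None),(P,Rr,None),(P2,Rr,None)])
E
```

```text
(np.float64(-0.2031214001625303), np.float64(0.013106285356088598), np.float64(0.045690821012824644), np.float64(1.1127088104209903))
10.2667 [0.68074997 0.073704   0.10366713] 1.868164524943964
[-3.0, 0.0, -0.2] [0.0, 0, 0]
[-3.0, 0.0, -0.1] [0.0, 0, 0]
-- [0.6811 0.0766 0.1637]
[-0.0, -2.4, 0.7] [-0.112, 0, 0]
[-0.0, -2.5, 0.5] [-0.112, 0, 0]
[-0.0, -2.6, 0.2] [-0.112, 0, 0]
[-0.0, -2.6, -0.1] [-0.112, 0, 0]
[-0.1, -2.5, -0.4] [-0.112, 0, 0]
[-0.0, -2.5, -0.7] [-0.112, 0, 0]
[-0.1, -2.3, -0.9] [-0.112, 0, 0]
[-0.0, -2.3, -1.2] [-0.115, 0, 0]
-- [0.4778 0.0549 0.1649]
[3.1, 0.0, 0.0] [-0.0, 0, 0]
[3.1, 0.0, 0.0] [-0.0, 0, 0]
-- [0.478  0.055  0.1029]
```

Emit:
move_arm(
  slide=[
    [-2.5,0,-0.3],
    [-3.5,0,0],
    [0,-2.4,0.7],
    [0,-2.5,0.5],
    [0,-2.6,0.2],
    [0,-2.6,-0.1],
    [0,-2.5,-0.4],
    [0,-2.5,-0.7],
  ],
  delta_rot=[
    [0,0,0],
    [0,0,0],
    [-0.112,0,0],
    [-0.112,0,0],
    [-0.112,0,0],
    [-0.112,0,0],
    [-0.112,0,0],
    [-0.112,0,0],
  ],
  jaw=[255,255,255,255,255,255,255,255],
)

```text
time_s: 10.93
tcp_pos: [0.5268, 0.0603, 0.1635]
tcp_rot: [0.364, 0.605, -0.362, 0.608]
ft_force: [0.5, -0.2, 0.4]
width: -0.0002
```

Emit:
move_arm(
  slide=[
    [0,-2.3,-0.9],
    [0,-2.3,-1.2],
    [0,0,0],
    [0,0,0],
  ],
  delta_rot=[
    [-0.112,0,0],
    [-0.115,0,0],
    [0,0,0],
    [0,0,0],
  ],
  jaw=[255,255,255,255],
)

```text
time_s: 11.27
tcp_pos: [0.4767, 0.0548, 0.1635]
tcp_rot: [0.295, 0.642, -0.294, 0.644]
ft_force: [-0.2, 0.1, 0.7]
width: -0.0001
```

```bash
python3 - <<'E'
from plan import *
s=ctrl.sense(); n="B";sg=-1
P2,Rr=pose(n,ANG0[n],sg,.009,.103); print(P2,s["tcp_pos"],s["qvel"].round(2))
goto([(P2,Rr,None)])
E
```

```text
[0.47737837 0.05575056 0.103     ] [0.4766899  0.0547625  0.16346007] [ 0.    0.04  0.06 -0.02  0.    0.02]
[3.0, 0.0, -0.0] [0.001, 0, 0]
[3.0, 0.1, -0.0] [0.001, 0, 0]
-- [0.4777 0.0554 0.1035]
```

Emit:
move_arm(
  slide=[
    [2.4,0,0],
    [2.4,0,0],
    [1.2,0,0],
    [0,0,-0.4],
    [0,0,-0.4],
  ],
  delta_rot=[
    [0,0,0],
    [0,0,0],
    [0,0,0],
    [0,0,0],
    [0,0,0],
  ],
  jaw=[255,255,255,255,255],
)

```text
time_s: 11.68
tcp_pos: [0.4724, 0.0613, 0.1017]
tcp_rot: [0.295, 0.642, -0.295, 0.643]
ft_force: [0.8, 0.7, 0.3]
width: 0.0001
```

Emit:
move_arm(
  slide=[
    [0,-0.15,-0.45],
    [0,-0.15,-0.45],
    [0,-0.15,-0.45],
  ],
  delta_rot=[
    [0.1,0,0],
    [0.1,0,0],
    [0.1,0,0],
  ],
  jaw=[255,255,255],
)

```text
time_s: 11.93
tcp_pos: [0.462, 0.0695, 0.1031]
tcp_rot: [0.39, 0.589, -0.389, 0.592]
ft_force: [1.4, -2.7, -1.6]
width: 0.0002
```

```bash
python3 - <<'E'
from plan import *
s=ctrl.sense(); print(levang("B",-1),s["tcp_pos"])
E
```

```text
(np.float64(-2.683043144668731), np.float64(-0.05340585226384498), np.float64(0.047060968115487184), np.float64(0.2506113805347163)) [0.46201437 0.06946623 0.10312018]
```

Emit:
move_arm(
  slide=[
    [0,-0.15,-0.45],
    [0,-0.15,-0.45],
    [0,-0.15,-0.45],
    [0,-0.15,-0.45],
    [0,-0.15,-0.45],
    [0,-0.15,-0.45],
    [0,-0.15,-0.45],
    [0,-0.15,-0.45],
  ],
  delta_rot=[
    [0.1,0,0],
    [0.1,0,0],
    [0.1,0,0],
    [0.1,0,0],
    [0.1,0,0],
    [0.1,0,0],
    [0.1,0,0],
    [0.1,0,0],
  ],
  jaw=[255,255,255,255,255,255,255,255],
)

```text
time_s: 12.6
tcp_pos: [0.447, 0.1038, 0.1027]
tcp_rot: [0.589, 0.391, -0.588, 0.393]
ft_force: [-0.6, -3.0, -1.1]
width: -0.0001
```

Emit:
move_arm(
  slide=[
    [0,0,0],
  ],
  delta_rot=[
    [0,0,0],
  ],
  jaw=[255],
)

```text
time_s: 12.68
tcp_pos: [0.4472, 0.1044, 0.1027]
tcp_rot: [0.588, 0.393, -0.587, 0.394]
ft_force: [-0.4, -1.1, -0.6]
width: 0.0002
```

```bash
python3 - <<'E'
from plan import *
print(levang("B",-1)); s=ctrl.sense(); print(s["time_s"],s["tcp_pos"],s["q"][5])
c=ctrl.camera("side");cv2.imwrite("pics/s4.png",cv2.resize(c["frame"][180:380,200:460],None,fx=3,fy=3))
n="L"; sg=1; A=1.373
Rc=R.from_quat(s["tcp_rot"]);up=s["tcp_pos"]+[0,0,.06]+Rc.apply([0,0,.003]); 
P,Rr=pose(n,A,sg,.010,.165); P2=P.copy();P2[2]=.102
goto([(up,Rc,None),(P,Rr,None),(P2,Rr,None)])
E
```

```text
(np.float64(2.762178569797241), np.float64(-0.010991464496638237), np.float64(0.046684105835841684), np.float64(1.0885749732483312))
12.6833 [0.44715616 0.10444738 0.10272662] 2.1912944064760618
[-3.0, 0.0, 0.1] [0.002, 0, 0]
[-3.0, 0.0, 0.2] [0.001, 0, 0]
-- [0.4459 0.1016 0.1626]
[-0.0, 0.5, -0.9] [-0.118, 0, 0]
[-0.0, 0.6, -0.9] [-0.118, 0, 0]
[-0.0, 0.7, -0.8] [-0.118, 0, 0]
[-0.0, 0.8, -0.7] [-0.118, 0, 0]
[-0.0, 0.9, -0.6] [-0.118, 0, 0]
[-0.0, 0.9, -0.5] [-0.118, 0, 0]
[-0.0, 1.0, -0.4] [-0.118, 0, 0]
[-0.0, 1.0, -0.3] [-0.118, 0, 0]
[-0.0, 1.0, -0.2] [-0.118, 0, 0]
[-0.0, 1.1, -0.0] [-0.118, 0, 0]
[-0.0, 1.0, 0.1] [-0.118, 0, 0]
[-0.1, 1.0, 0.2] [-0.118, 0, 0]
[-0.0, 1.0, 0.3] [-0.118, 0, 0]
[-0.1, 1.0, 0.4] [-0.118, 0, 0]
[-0.0, 0.9, 0.6] [-0.111, 0, 0]
-- [0.5664 0.204  0.1649]
[3.1, 0.0, -0.0] [0.0, 0, 0]
[3.2, 0.0, -0.0] [0.0, 0, 0]
-- [0.5665 0.204  0.1019]
```

View pics/s4.png

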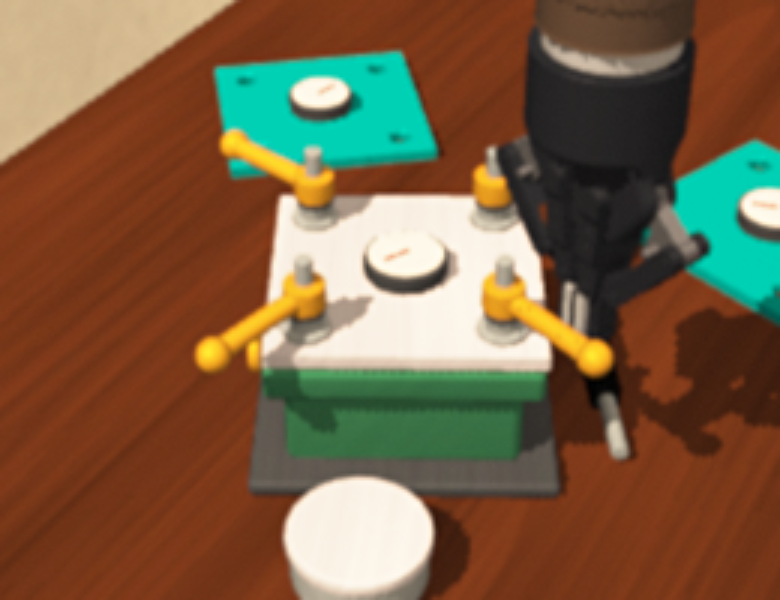

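All four levers are half way (L, R, T, B at 1.10, 1.10, 1.11 and 1.09 rad). Second round, +0.7 rad each, starting at L.

Emit:
move_arm(
  slide=[
    [-2.5,0,0.3],
    [-3.7,0,0],
    [0,0.5,-0.9],
    [0,0.6,-0.9],
    [0,0.7,-0.8],
    [0,0.8,-0.7],
    [0,0.9,-0.6],
    [0,0.9,-0.5],
  ],
  delta_rot=[
    [0,0,0],
    [0,0,0],
    [-0.118,0,0],
    [-0.118,0,0],
    [-0.118,0,0],
    [-0.118,0,0],
    [-0.118,0,0],
    [-0.118,0,0],
  ],
  jaw=[255,255,255,255,255,255,255,255],
)

```text
time_s: 13.4
tcp_pos: [0.4956, 0.1424, 0.1648]
tcp_rot: [0.413, 0.574, -0.411, 0.575]
ft_force: [0.5, 0.5, -0.5]
width: 0.0
```

Emit:
move_arm(
  slide=[
    [0,1.0,-0.4],
    [0,1.0,-0.3],
    [0,1.0,-0.2],
    [0,1.1,0],
    [0,1.0,0.1],
    [0,1.0,0.2],
    [0,1.0,0.3],
    [0,1.0,0.4],
  ],
  delta_rot=[
    [-0.118,0,0],
    [-0.118,0,0],
    [-0.118,0,0],
    [-0.118,0,0],
    [-0.118,0,0],
    [-0.118,0,0],
    [-0.118,0,0],
    [-0.118,0,0],
  ],
  jaw=[255,255,255,255,255,255,255,255],
)

```text
time_s: 14.07
tcp_pos: [0.5585, 0.1975, 0.1647]
tcp_rot: [0.106, 0.698, -0.105, 0.7]
ft_force: [-0.2, 0.1, -0.1]
width: 0.0001
```

Emit:
move_arm(
  slide=[
    [0,0.9,0.6],
    [0,0,0],
  ],
  delta_rot=[
    [-0.111,0,0],
    [0,0,0],
  ],
  jaw=[255,255],
)

```text
time_s: 14.23
tcp_pos: [0.5677, 0.2051, 0.1644]
tcp_rot: [0.069, 0.703, -0.067, 0.705]
ft_force: [-0.2, 0.8, 0.0]
width: 0.0
```

```bash
python3 - <<'E'
from plan import *
s=ctrl.sense(); n="L";sg=1
P2,Rr=pose(n,1.373,sg,.008,.103); print(P2,s["tcp_pos"],s["qvel"].round(2),s["q"][5])
goto([(P2,Rr,None)])
E
```

```text
[0.56820745 0.20389806 0.103     ] [0.56772731 0.2051046  0.16439333] [-0.01 -0.02 -0.05  0.01 -0.01  0.15] 0.5390111682217625
[3.1, -0.1, 0.0] [0.003, 0, 0]
[3.0, -0.0, 0.1] [0.002, 0, 0]
-- [0.5687 0.2041 0.1034]
```

Emit:
move_arm(
  slide=[
    [2.4,0,0],
    [2.4,0,0],
    [1.3,0,0],
    [0,0,0.4],
    [0,0,0.4],
  ],
  delta_rot=[
    [0,0,0],
    [0,0,0],
    [0,0,0],
    [0,0,0],
    [0,0,0],
  ],
  jaw=[255,255,255,255,255],
)

```text
time_s: 14.65
tcp_pos: [0.5732, 0.2017, 0.1025]
tcp_rot: [0.07, 0.704, -0.07, 0.703]
ft_force: [0.9, -0.6, -0.2]
width: 0.0
```

Emit:
move_arm(
  slide=[
    [0,0.15,0.45],
    [0,0.15,0.45],
    [0,0.15,0.45],
    [0,0.15,0.45],
  ],
  delta_rot=[
    [0.1,0,0],
    [0.1,0,0],
    [0.1,0,0],
    [0.1,0,0],
  ],
  jaw=[255,255,255,255],
)

```text
time_s: 14.98
tcp_pos: [0.5921, 0.2021, 0.1036]
tcp_rot: [0.21, 0.676, -0.209, 0.675]
ft_force: [-2.6, 2.6, -3.0]
width: -0.0002
```

Emit:
move_arm(
  slide=[
    [0,0.15,0.45],
    [0,0.15,0.45],
    [0,0.15,0.45],
    [0,0,0],
  ],
  delta_rot=[
    [0.1,0,0],
    [0.1,0,0],
    [0.1,0,0],
    [0,0,0],
  ],
  jaw=[255,255,255,255],
)

```text
time_s: 15.32
tcp_pos: [0.6063, 0.1967, 0.1036]
tcp_rot: [0.308, 0.637, -0.307, 0.637]
ft_force: [-1.6, 1.2, -1.8]
width: -0.0
```

```bash
python3 - <<'E'
from plan import *
print(levang("L",1)); s=ctrl.sense(); print(s["time_s"],s["tcp_pos"],s["q"][5])
n="R"; A=-1.735
Rc=R.from_quat(s["tcp_rot"]);up=s["tcp_pos"]+[0,0,.06]+Rc.apply([0,0,-.003]); 
for sg in (-1,):
  P,Rr=pose(n,A,sg,.010,.165); P2=P.copy();P2[2]=.102
  goto([(up,Rc,None),(P,Rr,None),(P2,Rr,None)])
E
```

```text
(np.float64(0.6982310236290257), np.float64(-0.027390806732496387), np.float64(0.0464645557676326), np.float64(1.7703133292355755))
15.3167 [0.6062682  0.19666425 0.10363909] 1.2129393561213841
[-3.0, 0.0, -0.2] [0.0, 0, 0]
[-3.0, 0.0, -0.1] [0.0, 0, 0]
-- [0.6043 0.1989 0.1636]
[-0.0, -2.5, 2.3] [-0.105, 0, 0]
[-0.0, -2.7, 2.0] [-0.105, 0, 0]
[-0.0, -2.9, 1.7] [-0.105, 0, 0]
[-0.0, -3.1, 1.3] [-0.105, 0, 0]
[-0.1, -3.2, 1.0] [-0.105, 0, 0]
[-0.0, -3.3, 0.7] [-0.105, 0, 0]
[-0.1, -3.4, 0.3] [-0.106, 0, 0]
-- [ 0.5645 -0.0339  0.1652]
[3.2, -0.0, 0.0] [0.0, 0, 0]
[3.1, -0.0, 0.0] [0.0, 0, 0]
-- [ 0.5646 -0.0338  0.1022]
```

Emit:
move_arm(
  slide=[
    [-2.5,0,-0.3],
    [-3.6,0,0],
    [0,-2.5,2.3],
    [0,-2.7,2.0],
    [0,-2.9,1.7],
    [0,-3.1,1.3],
    [0,-3.2,1.0],
    [0,-3.3,0.7],
  ],
  delta_rot=[
    [0,0,0],
    [0,0,0],
    [-0.105,0,0],
    [-0.105,0,0],
    [-0.105,0,0],
    [-0.105,0,0],
    [-0.105,0,0],
    [-0.105,0,0],
  ],
  jaw=[255,255,255,255,255,255,255,255],
)

```text
time_s: 15.98
tcp_pos: [0.5711, -0.0025, 0.1656]
tcp_rot: [0.092, 0.7, -0.092, 0.703]
ft_force: [0.4, -0.1, -0.2]
width: -0.0001
```

Emit:
move_arm(
  slide=[
    [0,-3.4,0.3],
    [0,0,0],
    [0,0,0],
  ],
  delta_rot=[
    [-0.106,0,0],
    [0,0,0],
    [0,0,0],
  ],
  jaw=[255,255,255],
)

```text
time_s: 16.23
tcp_pos: [0.565, -0.0366, 0.1653]
tcp_rot: [0.058, 0.703, -0.058, 0.706]
ft_force: [0.3, 0.1, -0.1]
width: 0.0
```

```bash
python3 - <<'E'
from plan import *
s=ctrl.sense(); n="R";sg=-1
P2,Rr=pose(n,-1.735,sg,.008,.103); print(P2,s["tcp_pos"],s["qvel"].round(2),s["q"][5])
goto([(P2,Rr,None)])
E
```

```text
[ 0.56301879 -0.03359434  0.103     ] [ 0.56501302 -0.03659001  0.16531564] [ 0.05  0.01  0.01 -0.    0.01  0.02] 0.10032072901124402
[3.1, 0.1, -0.1] [-0.0, 0, 0]
[3.1, 0.2, -0.2] [-0.001, 0, 0]
-- [ 0.5628 -0.0332  0.1033]
```

Emit:
move_arm(
  slide=[
    [2.4,0,0],
    [2.4,0.1,-0.1],
    [1.4,0,0],
    [0,0,-0.4],
    [0,0,-0.4],
  ],
  delta_rot=[
    [0,0,0],
    [0,0,0],
    [0,0,0],
    [0,0,0],
    [0,0,0],
  ],
  jaw=[255,255,255,255,255],
)

```text
time_s: 16.65
tcp_pos: [0.5554, -0.0309, 0.1015]
tcp_rot: [0.057, 0.705, -0.057, 0.705]
ft_force: [0.3, 0.5, 0.2]
width: 0.0002
```

Emit:
move_arm(
  slide=[
    [0,-0.15,-0.45],
    [0,-0.15,-0.45],
    [0,-0.15,-0.45],
    [0,-0.15,-0.45],
  ],
  delta_rot=[
    [0.1,0,0],
    [0.1,0,0],
    [0.1,0,0],
    [0.1,0,0],
  ],
  jaw=[255,255,255,255],
)

```text
time_s: 16.98
tcp_pos: [0.5392, -0.032, 0.1039]
tcp_rot: [0.198, 0.677, -0.197, 0.681]
ft_force: [3.6, -2.2, -1.6]
width: 0.0001
```

Emit:
move_arm(
  slide=[
    [0,-0.15,-0.45],
    [0,-0.15,-0.45],
    [0,-0.15,-0.45],
    [0,0,0],
  ],
  delta_rot=[
    [0.1,0,0],
    [0.1,0,0],
    [0.1,0,0],
    [0,0,0],
  ],
  jaw=[255,255,255,255],
)

```text
time_s: 17.32
tcp_pos: [0.5247, -0.0271, 0.1036]
tcp_rot: [0.296, 0.641, -0.295, 0.644]
ft_force: [1.1, -0.7, -0.3]
width: 0.0001
```

```bash
python3 - <<'E'
from plan import *
print(levang("R",-1)); s=ctrl.sense(); print(s["time_s"],s["tcp_pos"],s["q"][5])
n="T"; A=-.203
Rc=R.from_quat(s["tcp_rot"]);up=s["tcp_pos"]+[0,0,.06]+Rc.apply([0,0,.003]); 
for sg in (1,):
  P,Rr=pose(n,A,sg,.010,.165); P2=P.copy();P2[2]=.102
  goto([(up,Rc,None),(P,Rr,None),(P2,Rr,None)])
E
```

```text
(np.float64(-2.4188186881910902), np.float64(-0.014418055767687399), np.float64(0.046000950648559684), np.float64(1.781264130908598))
17.3167 [ 0.52473535 -0.02712314  0.10363723] 0.8112933809082117
[-3.0, 0.0, 0.2] [0.0, 0, 0]
[-3.0, 0.0, 0.1] [0.0, 0, 0]
-- [ 0.5264 -0.0293  0.1636]
[-0.0, 2.4, 0.2] [0.114, 0, 0]
[-0.0, 2.4, -0.1] [0.114, 0, 0]
[-0.0, 2.4, -0.3] [0.114, 0, 0]
[-0.0, 2.4, -0.6] [0.114, 0, 0]
[-0.0, 2.3, -0.9] [0.114, 0, 0]
[-0.0, 2.1, -1.1] [0.114, 0, 0]
[-0.0, 2.0, -1.3] [0.114, 0, 0]
[-0.1, 1.9, -1.6] [0.113, 0, 0]
-- [0.6847 0.0829 0.1653]
[3.2, -0.0, -0.0] [0.0, 0, 0]
[3.1, -0.1, -0.0] [0.0, 0, 0]
-- [0.6841 0.0831 0.1023]
```

Emit:
move_arm(
  slide=[
    [-2.5,0,0.3],
    [-3.7,0,0],
    [0,2.4,0.2],
    [0,2.4,-0.1],
    [0,2.4,-0.3],
    [0,2.4,-0.6],
    [0,2.3,-0.9],
    [0,2.1,-1.1],
  ],
  delta_rot=[
    [0,0,0],
    [0,0,0],
    [0.114,0,0],
    [0.114,0,0],
    [0.114,0,0],
    [0.114,0,0],
    [0.114,0,0],
    [0.114,0,0],
  ],
  jaw=[255,255,255,255,255,255,255,255],
)

```text
time_s: 17.98
tcp_pos: [0.6449, 0.0566, 0.1651]
tcp_rot: [0.495, 0.505, -0.493, 0.506]
ft_force: [0.6, -0.5, -0.4]
width: 0.0002
```

Emit:
move_arm(
  slide=[
    [0,2.0,-1.3],
    [0,1.9,-1.6],
    [0,0,0],
    [0,0,0],
  ],
  delta_rot=[
    [0.114,0,0],
    [0.113,0,0],
    [0,0,0],
    [0,0,0],
  ],
  jaw=[255,255,255,255],
)

```text
time_s: 18.32
tcp_pos: [0.6841, 0.0843, 0.1636]
tcp_rot: [0.547, 0.448, -0.546, 0.449]
ft_force: [-0.1, -0.4, -0.0]
width: -0.0002
```

```bash
python3 - <<'E'
from plan import *
s=ctrl.sense(); n="T";sg=1
P2,Rr=pose(n,-.203,sg,.008,.103); print(P2,s["tcp_pos"],s["qvel"].round(2),s["q"][5])
goto([(P2,Rr,None)])
E
```

```text
[0.68391871 0.08122474 0.103     ] [0.68408969 0.08428986 0.163586  ] [-0.02 -0.03 -0.05 -0.   -0.01 -0.  ] 1.8899931242163317
[3.0, 0.0, 0.2] [0.003, 0, 0]
[3.1, 0.0, 0.1] [0.003, 0, 0]
-- [0.6835 0.0814 0.1026]
```

Emit:
move_arm(
  slide=[
    [2.4,0,0],
    [2.4,0,0.1],
    [1.3,0,0],
    [0,0,0.4],
    [0,0,0.4],
  ],
  delta_rot=[
    [0,0,0],
    [0,0,0],
    [0,0,0],
    [0,0,0],
    [0,0,0],
  ],
  jaw=[255,255,255,255,255],
)

```text
time_s: 18.73
tcp_pos: [0.6805, 0.0735, 0.1026]
tcp_rot: [-0.547, -0.448, 0.548, -0.447]
ft_force: [-0.8, 3.1, -0.5]
width: 0.0001
```

Emit:
move_arm(
  slide=[
    [0,0.15,0.45],
    [0,0.15,0.45],
    [0,0.15,0.45],
    [0,0.15,0.45],
  ],
  delta_rot=[
    [0.1,0,0],
    [0.1,0,0],
    [0.1,0,0],
    [0.1,0,0],
  ],
  jaw=[255,255,255,255],
)

```text
time_s: 19.07
tcp_pos: [0.6821, 0.0554, 0.105]
tcp_rot: [0.628, 0.328, -0.625, 0.328]
ft_force: [1.0, 3.6, -1.6]
width: -0.0
```

Emit:
move_arm(
  slide=[
    [0,0.15,0.45],
    [0,0.15,0.45],
    [0,0.15,0.45],
    [0,0,0],
  ],
  delta_rot=[
    [0.1,0,0],
    [0.1,0,0],
    [0.1,0,0],
    [0,0,0],
  ],
  jaw=[255,255,255,255],
)

```text
time_s: 19.4
tcp_pos: [0.6767, 0.0413, 0.1051]
tcp_rot: [0.67, 0.231, -0.667, 0.232]
ft_force: [0.8, 1.7, 0.1]
width: 0.0001
```

```bash
python3 - <<'E'
from plan import *
print(levang("T",1)); s=ctrl.sense(); print(s["time_s"],s["tcp_pos"],s["q"][5])
n="B"; A=2.762
Rc=R.from_quat(s["tcp_rot"]);up=s["tcp_pos"]+[0,0,.06]+Rc.apply([0,0,-.003]); 
for sg in (-1,):
  P,Rr=pose(n,A,sg,.010,.165); P2=P.copy();P2[2]=.102
  goto([(up,Rc,None),(P,Rr,None),(P2,Rr,None)])
E
```

```text
(np.float64(-0.9010378577578385), np.float64(-0.0024140027193002567), np.float64(0.047648547326115245), np.float64(1.8106252680162989))
19.4 [0.67674286 0.04126568 0.1051025 ] 2.5348126102216413
[-3.0, 0.0, -0.2] [0.0, 0, 0]
[-3.0, 0.0, -0.1] [0.0, 0, 0]
-- [0.6789 0.0431 0.1651]
[-0.0, -2.7, 2.2] [-0.075, 0, 0]
[-0.0, -2.8, 2.0] [-0.075, 0, 0]
[-0.0, -3.0, 1.8] [-0.075, 0, 0]
[-0.0, -3.1, 1.5] [-0.075, 0, 0]
[-0.0, -3.2, 1.3] [-0.075, 0, 0]
[-0.0, -3.3, 1.0] [-0.075, 0, 0]
[-0.1, -3.3, 0.8] [-0.074, 0, 0]
-- [0.443  0.0957 0.1652]
[3.2, -0.0, 0.0] [0.0, 0, 0]
[3.1, -0.0, 0.0] [0.0, 0, 0]
-- [0.4433 0.0957 0.1022]
```

Emit:
move_arm(
  slide=[
    [-2.5,0,-0.3],
    [-3.6,0,0],
    [0,-2.7,2.2],
    [0,-2.8,2.0],
    [0,-3.0,1.8],
    [0,-3.1,1.5],
    [0,-3.2,1.3],
    [0,-3.3,1.0],
  ],
  delta_rot=[
    [0,0,0],
    [0,0,0],
    [-0.075,0,0],
    [-0.075,0,0],
    [-0.075,0,0],
    [-0.075,0,0],
    [-0.075,0,0],
    [-0.075,0,0],
  ],
  jaw=[255,255,255,255,255,255,255,255],
)

```text
time_s: 20.07
tcp_pos: [0.4743, 0.0887, 0.1651]
tcp_rot: [0.599, 0.377, -0.597, 0.378]
ft_force: [-0.2, 0.7, 0.3]
width: -0.0002
```

Emit:
move_arm(
  slide=[
    [0,-3.3,0.8],
    [0,0,0],
    [0,0,0],
    [0,0,0],
  ],
  delta_rot=[
    [-0.074,0,0],
    [0,0,0],
    [0,0,0],
    [0,0,0],
  ],
  jaw=[255,255,255,255],
)

```text
time_s: 20.4
tcp_pos: [0.4438, 0.0961, 0.1652]
tcp_rot: [0.586, 0.397, -0.583, 0.398]
ft_force: [-0.7, -0.6, 0.2]
width: -0.0001
```

```bash
python3 - <<'E'
from plan import *
s=ctrl.sense(); n="B";sg=-1
P2,Rr=pose(n,2.762,sg,.008,.103); print(P2,s["tcp_pos"],s["qvel"].round(2),s["q"][5])
goto([(P2,Rr,None)])
E
```

```text
[0.44370778 0.09721832 0.103     ] [0.44379836 0.09614511 0.16518461] [-0.01  0.03  0.03 -0.   -0.    0.01] 2.161116299585245
[3.1, -0.0, -0.0] [0.001, 0, 0]
[3.1, -0.1, -0.1] [0.002, 0, 0]
-- [0.4435 0.0975 0.1032]
```

Emit:
move_arm(
  slide=[
    [2.4,0,0],
    [2.4,0,-0.1],
    [1.4,0,0],
    [0,0,-0.4],
    [0,0,-0.4],
  ],
  delta_rot=[
    [0,0,0],
    [0,0,0],
    [0,0,0],
    [0,0,0],
    [0,0,0],
  ],
  jaw=[255,255,255,255,255],
)

```text
time_s: 20.82
tcp_pos: [0.4467, 0.1043, 0.1013]
tcp_rot: [-0.585, -0.397, 0.585, -0.397]
ft_force: [-0.1, 0.3, 0.1]
width: 0.0001
```

Emit:
move_arm(
  slide=[
    [0,-0.15,-0.45],
    [0,-0.15,-0.45],
    [0,-0.15,-0.45],
    [0,-0.15,-0.45],
  ],
  delta_rot=[
    [0.1,0,0],
    [0.1,0,0],
    [0.1,0,0],
    [0.1,0,0],
  ],
  jaw=[255,255,255,255],
)

```text
time_s: 21.15
tcp_pos: [0.4505, 0.1227, 0.1024]
tcp_rot: [0.653, 0.271, -0.653, 0.272]
ft_force: [-1.2, -2.4, -1.8]
width: 0.0
```

Emit:
move_arm(
  slide=[
    [0,-0.15,-0.45],
    [0,-0.15,-0.45],
    [0,-0.15,-0.45],
    [0,0,0],
  ],
  delta_rot=[
    [0.1,0,0],
    [0.1,0,0],
    [0.1,0,0],
    [0,0,0],
  ],
  jaw=[255,255,255,255],
)

```text
time_s: 21.48
tcp_pos: [0.4583, 0.1355, 0.1023]
tcp_rot: [0.686, 0.172, -0.685, 0.172]
ft_force: [-1.6, -0.9, -0.8]
width: 0.0001
```

```bash
python3 - <<'E'
from plan import *
print(levang("B",-1)); s=ctrl.sense(); print(s["time_s"],s["tcp_pos"],s["q"][5])
c=ctrl.camera("side");cv2.imwrite("pics/s5.png",cv2.resize(c["frame"][180:380,200:460],None,fx=3,fy=3))
n="L"; A=.698
Rc=R.from_quat(s["tcp_rot"]);up=s["tcp_pos"]+[0,0,.06]+Rc.apply([0,0,.003]); 
for sg in (1,):
  P,Rr=pose(n,A,sg,.010,.165); P2=P.copy();P2[2]=.102
  goto([(up,Rc,None),(P,Rr,None),(P2,Rr,None)])
E
```

```text
(np.float64(2.0520482591892244), np.float64(0.010505570963262656), np.float64(0.047382832882973416), np.float64(1.7987052838563473))
21.4833 [0.45829739 0.13547032 0.10230738] 2.937509451730703
[-3.0, 0.0, 0.1] [0.002, 0, 0]
[-3.0, 0.0, 0.2] [0.002, 0, 0]
-- [0.4555 0.134  0.1623]
[-0.0, 0.0, -1.1] [-0.118, 0, 0]
[-0.0, 0.2, -1.1] [-0.118, 0, 0]
[-0.0, 0.3, -1.0] [-0.118, 0, 0]
[-0.0, 0.4, -1.0] [-0.118, 0, 0]
[-0.0, 0.5, -0.9] [-0.118, 0, 0]
[-0.0, 0.6, -0.9] [-0.118, 0, 0]
[-0.0, 0.7, -0.8] [-0.118, 0, 0]
[-0.0, 0.8, -0.7] [-0.118, 0, 0]
[-0.0, 0.9, -0.6] [-0.118, 0, 0]
[-0.0, 1.0, -0.5] [-0.118, 0, 0]
[-0.0, 1.0, -0.4] [-0.118, 0, 0]
[-0.1, 1.0, -0.2] [-0.118, 0, 0]
[-0.0, 1.1, -0.1] [-0.118, 0, 0]
[-0.1, 1.1, 0.0] [-0.118, 0, 0]
[-0.0, 1.0, 0.2] [-0.125, 0, 0]
-- [0.6003 0.2042 0.1646]
[3.1, 0.0, -0.0] [-0.0, 0, 0]
[3.2, 0.0, -0.0] [-0.0, 0, 0]
-- [0.6004 0.2043 0.1016]
```

View pics/s5.png

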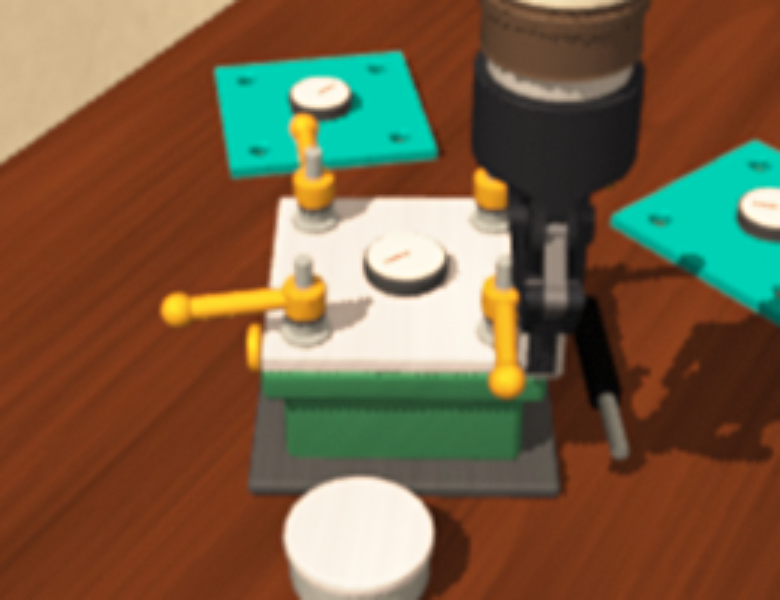

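Round two is done, with all levers at about 1.79 rad. The side view shows the plate closing evenly, with the bystanders untouched. Final round: L first, in small steps.

Emit:
move_arm(
  slide=[
    [-2.5,0,0.3],
    [-3.7,0,0],
    [0,0,-1.1],
    [0,0.2,-1.1],
    [0,0.3,-1.0],
    [0,0.4,-1.0],
    [0,0.5,-0.9],
    [0,0.6,-0.9],
  ],
  delta_rot=[
    [0,0,0],
    [0,0,0],
    [-0.118,0,0],
    [-0.118,0,0],
    [-0.118,0,0],
    [-0.118,0,0],
    [-0.118,0,0],
    [-0.118,0,0],
  ],
  jaw=[255,255,255,255,255,255,255,255],
)

```text
time_s: 22.2
tcp_pos: [0.5138, 0.1629, 0.1648]
tcp_rot: [0.583, 0.402, -0.581, 0.402]
ft_force: [0.4, -0.3, 0.3]
width: 0.0001
```

Emit:
move_arm(
  slide=[
    [0,0.7,-0.8],
    [0,0.8,-0.7],
    [0,0.9,-0.6],
    [0,1.0,-0.5],
    [0,1.0,-0.4],
    [0,1.0,-0.2],
    [0,1.1,-0.1],
    [0,1.1,0],
  ],
  delta_rot=[
    [-0.118,0,0],
    [-0.118,0,0],
    [-0.118,0,0],
    [-0.118,0,0],
    [-0.118,0,0],
    [-0.118,0,0],
    [-0.118,0,0],
    [-0.118,0,0],
  ],
  jaw=[255,255,255,255,255,255,255,255],
)

```text
time_s: 22.87
tcp_pos: [0.5912, 0.2007, 0.1647]
tcp_rot: [0.336, 0.622, -0.334, 0.623]
ft_force: [0.1, 0.3, -0.2]
width: -0.0001
```

Emit:
move_arm(
  slide=[
    [0,1.0,0.2],
    [0,0,0],
    [0,0,0],
  ],
  delta_rot=[
    [-0.123,0,0],
    [0,0,0],
    [0,0,0],
  ],
  jaw=[255,255,255],
)

```text
time_s: 23.12
tcp_pos: [0.5998, 0.2042, 0.164]
tcp_rot: [0.3, 0.64, -0.299, 0.641]
ft_force: [-0.0, -0.1, 0.8]
width: 0.0001
```

```bash
python3 - <<'E'
from plan import *
s=ctrl.sense(); n="L";sg=1
P2,Rr=pose(n,.698,sg,.008,.102); print(P2,s["tcp_pos"],s["qvel"].round(2),s["q"][5])
goto([(P2,Rr,None)])
E
```

```text
[0.60171611 0.20327468 0.102     ] [0.59977657 0.20422257 0.16395251] [-0.   -0.01 -0.03  0.   -0.    0.02] 1.2033366231675047
[3.1, 0.0, 0.1] [-0.001, 0, 0]
[3.1, 0.1, 0.1] [-0.001, 0, 0]
-- [0.6019 0.2034 0.102 ]
```

Emit:
move_arm(
  slide=[
    [2.4,0,0.1],
    [2.4,0.1,0.1],
    [1.4,0,0],
    [0,0,0.4],
    [0,0,0.3],
  ],
  delta_rot=[
    [0,0,0],
    [0,0,0],
    [0,0,0],
    [0,0,0],
    [0,0,0],
  ],
  jaw=[255,255,255,255,255],
)

```text
time_s: 23.53
tcp_pos: [0.6048, 0.1971, 0.1011]
tcp_rot: [0.299, 0.641, -0.3, 0.64]
ft_force: [0.3, -0.6, -0.1]
width: -0.0003
```

Emit:
move_arm(
  slide=[
    [0,0.08,0.22],
    [0,0.08,0.22],
    [0,0.08,0.22],
    [0,0.08,0.22],
    [0,0,0],
  ],
  delta_rot=[
    [0.05,0,0],
    [0.05,0,0],
    [0.05,0,0],
    [0.05,0,0],
    [0,0,0],
  ],
  jaw=[255,255,255,255,255],
)

```text
time_s: 23.95
tcp_pos: [0.6134, 0.1929, 0.1028]
tcp_rot: [0.363, 0.608, -0.361, 0.607]
ft_force: [-2.0, 1.4, -2.1]
width: -0.0001
```

```bash
python3 - <<'E'
from plan import *
s=ctrl.sense(); print(levang("L",1),s["ft_force"],s["tcp_pos"])
E
```

```text
(np.float64(0.5322522219476911), np.float64(-0.036667237569074196), np.float64(0.04722848704018972), np.float64(1.93629213091691)) [-2.04188976  1.39729099 -2.12494433] [0.61341395 0.19285235 0.10279912]
```

Emit:
move_arm(
  slide=[
    [0,0.08,0.22],
    [0,0.08,0.22],
    [0,0.08,0.22],
  ],
  delta_rot=[
    [0.05,0,0],
    [0.05,0,0],
    [0.05,0,0],
  ],
  jaw=[255,255,255],
)

```text
time_s: 24.2
tcp_pos: [0.6184, 0.1884, 0.1026]
tcp_rot: [0.407, 0.579, -0.406, 0.578]
ft_force: [-0.9, 3.2, -1.5]
width: 0.0002
```

Emit:
move_arm(
  slide=[
    [0,0.05,0.13],
  ],
  delta_rot=[
    [0.03,0,0],
  ],
  jaw=[255],
)

```text
time_s: 24.28
tcp_pos: [0.6194, 0.1873, 0.1026]
tcp_rot: [0.416, 0.573, -0.414, 0.572]
ft_force: [-0.9, 3.0, -2.0]
width: 0.0002
```

Emit:
move_arm(
  slide=[
    [0,0.05,0.13],
  ],
  delta_rot=[
    [0.03,0,0],
  ],
  jaw=[255],
)

```text
time_s: 24.37
tcp_pos: [0.6202, 0.1863, 0.1026]
tcp_rot: [0.424, 0.567, -0.423, 0.566]
ft_force: [-1.6, 3.0, -2.3]
width: -0.0
```

Emit:
move_arm(
  slide=[
    [0,0.05,0.13],
  ],
  delta_rot=[
    [0.03,0,0],
  ],
  jaw=[255],
)

```text
time_s: 24.45
tcp_pos: [0.6211, 0.1852, 0.1026]
tcp_rot: [0.433, 0.56, -0.431, 0.56]
ft_force: [-2.2, 2.0, -1.7]
width: -0.0004
```

```bash
python3 - <<'E'
from plan import *
s=ctrl.sense(); print(levang("L",1),s["ft_force"],s["tcp_pos"])
E
```

```text
(np.float64(0.3032321578297693), np.float64(-0.04620544371979651), np.float64(0.047263179568688814), np.float64(2.165312195034832)) [-2.17056654  1.99469018 -1.70613645] [0.62108527 0.18523618 0.10256492]
```

Emit:
move_arm(
  slide=[
    [0,0.05,0.13],
  ],
  delta_rot=[
    [0.03,0,0],
  ],
  jaw=[255],
)

```text
time_s: 24.53
tcp_pos: [0.6219, 0.1842, 0.1026]
tcp_rot: [0.441, 0.554, -0.439, 0.553]
ft_force: [-0.1, 3.0, -2.5]
width: 0.0001
```

Emit:
move_arm(
  slide=[
    [0,0.05,0.13],
  ],
  delta_rot=[
    [0.03,0,0],
  ],
  jaw=[255],
)

```text
time_s: 24.62
tcp_pos: [0.6227, 0.183, 0.1025]
tcp_rot: [0.449, 0.547, -0.447, 0.547]
ft_force: [-1.4, 3.1, -1.8]
width: -0.0002
```

Emit:
move_arm(
  slide=[
    [0,0.05,0.13],
  ],
  delta_rot=[
    [0.03,0,0],
  ],
  jaw=[255],
)

```text
time_s: 24.7
tcp_pos: [0.6234, 0.182, 0.1026]
tcp_rot: [0.457, 0.54, -0.456, 0.54]
ft_force: [-0.7, 5.6, -2.2]
width: -0.0003
```

Emit:
move_arm(
  slide=[
    [0,0.05,0.13],
  ],
  delta_rot=[
    [0.03,0,0],
  ],
  jaw=[255],
)

```text
time_s: 24.78
tcp_pos: [0.6239, 0.1817, 0.1026]
tcp_rot: [0.466, 0.534, -0.463, 0.532]
ft_force: [-1.7, 8.1, -2.0]
width: 0.0003
```

```bash
python3 - <<'E'
from plan import *
s=ctrl.sense(); print(levang("L",1),s["ft_force"],s["tcp_pos"])
E
```

```text
(np.float64(0.21026469587710245), np.float64(-0.07257682238320529), np.float64(0.04751470908538521), np.float64(2.258279656987499)) [-1.66769156  8.13347926 -1.97342039] [0.62391762 0.18172956 0.10258281]
```

Emit:
move_arm(
  slide=[
    [0,0,0.12],
  ],
  delta_rot=[
    [0,0,0],
  ],
  jaw=[255],
)

```text
time_s: 24.87
tcp_pos: [0.624, 0.1815, 0.1026]
tcp_rot: [0.466, 0.535, -0.462, 0.532]
ft_force: [-1.9, 9.5, -2.2]
width: 0.0002
```

Emit:
move_arm(
  slide=[
    [0,0,0.1],
  ],
  delta_rot=[
    [0,0,0],
  ],
  jaw=[255],
)

```text
time_s: 24.95
tcp_pos: [0.624, 0.1812, 0.1027]
tcp_rot: [0.466, 0.536, -0.462, 0.532]
ft_force: [-1.3, 11.1, -1.8]
width: -0.0
```

```bash
python3 - <<'E'
from plan import *
s=ctrl.sense(); print(levang("L",1),s["ft_force"],s["tcp_pos"])
E
```

```text
(np.float64(0.19875936057877314), np.float64(-0.05841192345701707), np.float64(0.04726848821039494), np.float64(2.269784992285828)) [-1.26363692 11.11397055 -1.84452235] [0.62395422 0.18121736 0.10268619]
```

Emit:
move_arm(
  slide=[
    [0,0,0.15],
    [0,0,0.1],
  ],
  delta_rot=[
    [0,0,0],
    [0,0,0],
  ],
  jaw=[255,255],
)

```text
time_s: 25.12
tcp_pos: [0.6241, 0.1807, 0.1028]
tcp_rot: [0.466, 0.537, -0.46, 0.532]
ft_force: [-4.0, 14.4, -2.3]
width: 0.0002
```

```bash
python3 - <<'E'
from plan import *
print(levang("L",1)); s=ctrl.sense(); print(s["time_s"],s["tcp_pos"],s["q"][5])
n="R"; A=-2.419
Rc=R.from_quat(s["tcp_rot"]);up=s["tcp_pos"]+[0,0,.062]+Rc.apply([0,0,-.003]); 
for sg in (-1,):
  P,Rr=pose(n,A,sg,.010,.165); P2=P.copy();P2[2]=.102
  goto([(up,Rc,None),(P,Rr,None),(P2,Rr,None)])
E
```

```text
(np.float64(0.18579574772101964), np.float64(-0.043975134840271934), np.float64(0.047075550502240014), np.float64(2.2827486051435812))
25.1167 [0.62407653 0.18066004 0.10276729] 1.705751874101168
[-3.1, 0.0, -0.2] [0.0, 0, 0]
[-3.1, 0.0, -0.2] [0.0, 0, 0]
-- [0.6235 0.1839 0.1648]
[-0.0, -2.1, 3.4] [-0.097, 0, 0]
[-0.1, -2.4, 3.2] [-0.097, 0, 0]
[-0.0, -2.7, 2.9] [-0.097, 0, 0]
[-0.1, -2.9, 2.7] [-0.097, 0, 0]
[-0.0, -3.2, 2.4] [-0.097, 0, 0]
[-0.1, -3.3, 2.0] [-0.096, 0, 0]
-- [ 0.5304 -0.0349  0.1654]
[3.2, -0.0, 0.0] [0.0, 0, 0]
[3.1, -0.1, 0.1] [0.0, 0, 0]
-- [ 0.5303 -0.0356  0.1024]
```

L's stop is felt: the force rose from about 3 N to 15 N with hardly any motion, at about 2.27 rad. On to R.

Emit:
move_arm(
  slide=[
    [0,0,-1.0],
    [-2.5,0,0],
    [-3.7,0,0],
    [0,0,0],
  ],
  delta_rot=[
    [0,0,0],
    [0,0,0],
    [0,0,0],
    [0,0,0],
  ],
  jaw=[255,255,255,255],
)

```text
time_s: 25.45
tcp_pos: [0.6277, 0.1859, 0.1729]
tcp_rot: [0.469, 0.53, -0.46, 0.536]
ft_force: [2.2, 0.2, 1.9]
width: 0.0
```

```bash
python3 - <<'E'
from plan import *
s=ctrl.sense(); print(s["time_s"],s["tcp_pos"],s["q"][5])
n="R"; A=-2.419
for sg in (-1,):
  P,Rr=pose(n,A,sg,.010,.165)
  goto([(P,Rr,None)])
E
```

```text
25.45 [0.62770898 0.18593813 0.17285361] 1.7214816735256202
[0.1, -1.8, 2.9] [-0.084, 0, 0]
[0.1, -2.1, 2.8] [-0.084, 0, 0]
[0.1, -2.3, 2.6] [-0.084, 0, 0]
[0.1, -2.5, 2.4] [-0.084, 0, 0]
[0.1, -2.7, 2.2] [-0.084, 0, 0]
[0.0, -2.8, 2.0] [-0.084, 0, 0]
[0.1, -3.0, 1.7] [-0.081, 0, 0]
-- [ 0.5305 -0.0359  0.1647]
```

Emit:
move_arm(
  slide=[
    [0,-1.8,2.9],
    [0,-2.1,2.8],
    [0,-2.3,2.6],
    [0,-2.5,2.4],
    [0,-2.7,2.2],
    [0,-2.8,2.0],
    [0,-3.0,1.7],
    [0,0,0],
  ],
  delta_rot=[
    [-0.084,0,0],
    [-0.084,0,0],
    [-0.084,0,0],
    [-0.084,0,0],
    [-0.084,0,0],
    [-0.084,0,0],
    [-0.081,0,0],
    [0,0,0],
  ],
  jaw=[255,255,255,255,255,255,255,255],
)

```text
time_s: 26.12
tcp_pos: [0.5242, -0.0423, 0.1653]
tcp_rot: [0.292, 0.643, -0.293, 0.645]
ft_force: [-0.7, 1.2, -0.2]
width: -0.0001
```

Emit:
move_arm(
  slide=[
    [0,0,0],
    [0,0,0],
  ],
  delta_rot=[
    [0,0,0],
    [0,0,0],
  ],
  jaw=[255,255],
)

```text
time_s: 26.28
tcp_pos: [0.5268, -0.0372, 0.1648]
tcp_rot: [0.292, 0.643, -0.291, 0.645]
ft_force: [0.2, 0.9, 0.7]
width: -0.0002
```

```bash
python3 - <<'E'
from plan import *
s=ctrl.sense(); n="R";sg=-1
P2,Rr=pose(n,-2.419,sg,.008,.102); print(P2,s["tcp_pos"],s["qvel"].round(2),s["q"][5])
goto([(P2,Rr,None)])
E
```

```text
[ 0.52907678 -0.03395045  0.102     ] [ 0.52681407 -0.03723764  0.16481189] [ 0.03  0.01  0.   -0.    0.   -0.  ] 0.7794875576969931
[3.1, 0.2, -0.1] [-0.001, 0, 0]
[3.2, 0.2, -0.0] [-0.001, 0, 0]
-- [ 0.5294 -0.0339  0.1018]
```

Emit:
move_arm(
  slide=[
    [2.4,0.1,0],
    [2.4,0.1,0],
    [1.5,0,0],
    [0,0,-0.4],
    [0,0,-0.4],
  ],
  delta_rot=[
    [0,0,0],
    [0,0,0],
    [0,0,0],
    [0,0,0],
    [0,0,0],
  ],
  jaw=[255,255,255,255,255],
)

```text
time_s: 26.7
tcp_pos: [0.5218, -0.0284, 0.0999]
tcp_rot: [0.29, 0.645, -0.291, 0.644]
ft_force: [2.6, -0.9, -1.3]
width: -0.0001
```

Emit:
move_arm(
  slide=[
    [0,-0.08,-0.22],
    [0,-0.08,-0.22],
    [0,-0.08,-0.22],
    [0,-0.08,-0.22],
  ],
  delta_rot=[
    [0.05,0,0],
    [0.05,0,0],
    [0.05,0,0],
    [0.05,0,0],
  ],
  jaw=[255,255,255,255],
)

```text
time_s: 27.03
tcp_pos: [0.5162, -0.0244, 0.1023]
tcp_rot: [0.355, 0.61, -0.354, 0.614]
ft_force: [1.5, -1.9, -1.6]
width: 0.0002
```

Emit:
move_arm(
  slide=[
    [0,-0.08,-0.22],
  ],
  delta_rot=[
    [0.05,0,0],
  ],
  jaw=[255],
)

```text
time_s: 27.12
tcp_pos: [0.5144, -0.023, 0.1023]
tcp_rot: [0.37, 0.601, -0.37, 0.605]
ft_force: [1.6, -3.5, -1.9]
width: -0.0004
```

```bash
python3 - <<'E'
from plan import *
s=ctrl.sense(); print(levang("R",-1),s["ft_force"],s["tcp_pos"])
E
```

```text
(np.float64(-2.6323324273521287), np.float64(-0.039137191253375114), np.float64(0.0483134890799364), np.float64(1.994777870069636)) [ 1.58705921 -3.52526    -1.94175293] [ 0.51435049 -0.02299035  0.10232849]
```

Emit:
move_arm(
  slide=[
    [0,-0.08,-0.22],
  ],
  delta_rot=[
    [0.05,0,0],
  ],
  jaw=[255],
)

```text
time_s: 27.2
tcp_pos: [0.5126, -0.0214, 0.1023]
tcp_rot: [0.385, 0.591, -0.385, 0.595]
ft_force: [2.3, -2.5, -2.3]
width: 0.0001
```

Emit:
move_arm(
  slide=[
    [0,-0.05,-0.13],
  ],
  delta_rot=[
    [0.03,0,0],
  ],
  jaw=[255],
)

```text
time_s: 27.28
tcp_pos: [0.5115, -0.0204, 0.1023]
tcp_rot: [0.394, 0.586, -0.393, 0.589]
ft_force: [2.4, -2.6, -1.6]
width: 0.0003
```

Emit:
move_arm(
  slide=[
    [0,-0.05,-0.13],
  ],
  delta_rot=[
    [0.03,0,0],
  ],
  jaw=[255],
)

```text
time_s: 27.37
tcp_pos: [0.5106, -0.0194, 0.1023]
tcp_rot: [0.402, 0.58, -0.402, 0.583]
ft_force: [1.1, -3.5, -1.7]
width: -0.0002
```

Emit:
move_arm(
  slide=[
    [0,-0.05,-0.13],
  ],
  delta_rot=[
    [0.03,0,0],
  ],
  jaw=[255],
)

```text
time_s: 27.45
tcp_pos: [0.5096, -0.0184, 0.1023]
tcp_rot: [0.411, 0.574, -0.411, 0.577]
ft_force: [1.6, -3.0, -1.8]
width: 0.0002
```

Emit:
move_arm(
  slide=[
    [0,-0.05,-0.13],
  ],
  delta_rot=[
    [0.03,0,0],
  ],
  jaw=[255],
)

```text
time_s: 27.53
tcp_pos: [0.5088, -0.0177, 0.1023]
tcp_rot: [0.419, 0.567, -0.419, 0.571]
ft_force: [2.2, -4.7, -1.8]
width: 0.0002
```

Emit:
move_arm(
  slide=[
    [0,-0.05,-0.13],
  ],
  delta_rot=[
    [0.03,0,0],
  ],
  jaw=[255],
)

```text
time_s: 27.62
tcp_pos: [0.5084, -0.0175, 0.1024]
tcp_rot: [0.428, 0.56, -0.428, 0.566]
ft_force: [3.5, -7.3, -3.7]
width: 0.0
```

```bash
python3 - <<'E'
from plan import *
s=ctrl.sense(); print(levang("R",-1),s["ft_force"],s["tcp_pos"])
E
```

```text
(np.float64(-2.798086208475163), np.float64(-0.07297391899844863), np.float64(0.04863103796754859), np.float64(2.16053165119267)) [ 3.54452577 -7.34935985 -3.69727729] [ 0.50837196 -0.01745154  0.10237308]
```

Stop appears at 2.16 rad; confirm with a firm but moderate press.

Emit:
move_arm(
  slide=[
    [0,0,-0.2],
  ],
  delta_rot=[
    [0,0,0],
  ],
  jaw=[255],
)

```text
time_s: 27.7
tcp_pos: [0.5082, -0.0168, 0.1025]
tcp_rot: [0.427, 0.559, -0.429, 0.566]
ft_force: [3.4, -12.4, -4.0]
width: 0.0002
```

Emit:
move_arm(
  slide=[
    [0,0,-0.2],
    [0,0,-0.1],
  ],
  delta_rot=[
    [0,0,0],
    [0,0,0],
  ],
  jaw=[255,255],
)

```text
time_s: 27.87
tcp_pos: [0.508, -0.0161, 0.1027]
tcp_rot: [0.426, 0.558, -0.43, 0.568]
ft_force: [5.7, -17.1, -3.4]
width: -0.0002
```

```bash
python3 - <<'E'
from plan import *
s=ctrl.sense(); print(levang("R",-1),s["ft_force"],s["tcp_pos"])
E
```

```text
(np.float64(-2.8291877391284714), np.float64(-0.042564978718708346), np.float64(0.04807573743353199), np.float64(2.1916331818459787)) [  5.72944184 -17.07124805  -3.42004017] [ 0.50797946 -0.01609803  0.10273682]
```

Emit:
move_arm(
  slide=[
    [0,0,1.0],
    [-2.5,0,0],
    [-3.7,0,0],
    [0,0,0],
  ],
  delta_rot=[
    [0,0,0],
    [0,0,0],
    [0,0,0],
    [0,0,0],
  ],
  jaw=[255,255,255,255],
)

```text
time_s: 28.2
tcp_pos: [0.5123, -0.0205, 0.1705]
tcp_rot: [0.43, 0.559, -0.424, 0.567]
ft_force: [1.4, 0.5, 0.3]
width: 0.0001
```

```bash
python3 - <<'E'
from plan import *
s=ctrl.sense(); print(s["time_s"],s["tcp_pos"],s["q"][5])
P,Rr=pose("T",-.901,1,.010,.168)
goto([(P,Rr,None)])
E
```

```text
28.2 [ 0.51227524 -0.02052629  0.17049372] 1.2578179445847129
[0.0, 1.8, -0.2] [0.117, 0, 0]
[0.1, 1.8, -0.4] [0.117, 0, 0]
[0.0, 1.8, -0.6] [0.117, 0, 0]
[0.1, 1.7, -0.8] [0.117, 0, 0]
[0.0, 1.5, -1.0] [0.117, 0, 0]
[0.1, 1.4, -1.2] [0.117, 0, 0]
[0.0, 1.3, -1.3] [0.117, 0, 0]
[0.1, 1.1, -1.5] [0.117, 0, 0]
[0.0, 0.9, -1.6] [0.117, 0, 0]
[0.1, 0.8, -1.7] [0.121, 0, 0]
-- [0.6843 0.0474 0.1679]
```

Emit:
move_arm(
  slide=[
    [0,1.8,-0.2],
    [0,1.8,-0.4],
    [0,1.8,-0.6],
    [0,1.7,-0.8],
    [0,1.5,-1.0],
    [0,1.4,-1.2],
    [0,1.3,-1.3],
    [0,1.1,-1.5],
  ],
  delta_rot=[
    [0.117,0,0],
    [0.117,0,0],
    [0.117,0,0],
    [0.117,0,0],
    [0.117,0,0],
    [0.117,0,0],
    [0.117,0,0],
    [0.117,0,0],
  ],
  jaw=[255,255,255,255,255,255,255,255],
)

```text
time_s: 28.87
tcp_pos: [0.6464, 0.0348, 0.1644]
tcp_rot: [0.638, 0.308, -0.635, 0.309]
ft_force: [-0.9, 0.6, 0.2]
width: 0.0003
```

Emit:
move_arm(
  slide=[
    [0,0.9,-1.6],
    [0,0.8,-1.7],
    [0,0,0],
    [0,0,0],
  ],
  delta_rot=[
    [0.117,0,0],
    [0.121,0,0],
    [0,0,0],
    [0,0,0],
  ],
  jaw=[255,255,255,255],
)

```text
time_s: 29.2
tcp_pos: [0.6801, 0.0481, 0.1631]
tcp_rot: [0.668, 0.233, -0.667, 0.233]
ft_force: [-0.1, 0.1, -0.2]
width: -0.0
```

```bash
python3 - <<'E'
from plan import *
s=ctrl.sense(); n="T";sg=1
P2,Rr=pose(n,-.901,sg,.008,.102); print(P2,s["tcp_pos"],s["qvel"].round(2),s["q"][5])
goto([(P2,Rr,None)])
E
```

```text
[0.68269705 0.0466358  0.102     ] [0.68012556 0.04809749 0.16314588] [-0.01 -0.03 -0.05 -0.   -0.   -0.01] 2.539794326595555
[3.1, 0.1, -0.1] [0.001, 0, 0]
[3.0, 0.2, -0.0] [0.002, 0, 0]
-- [0.6829 0.0464 0.1022]
```

Emit:
move_arm(
  slide=[
    [2.4,0.1,0],
    [2.4,0.1,0],
    [1.4,0,0],
    [0,0,0.4],
    [0,0,0.3],
  ],
  delta_rot=[
    [0,0,0],
    [0,0,0],
    [0,0,0],
    [0,0,0],
    [0,0,0],
  ],
  jaw=[255,255,255,255,255],
)

```text
time_s: 29.62
tcp_pos: [0.6742, 0.0413, 0.1003]
tcp_rot: [-0.668, -0.233, 0.668, -0.232]
ft_force: [2.3, 1.3, -1.1]
width: -0.0003
```

Emit:
move_arm(
  slide=[
    [0,0.08,0.22],
    [0,0.08,0.22],
    [0,0.08,0.22],
    [0,0.08,0.22],
  ],
  delta_rot=[
    [0.05,0,0],
    [0.05,0,0],
    [0.05,0,0],
    [0.05,0,0],
  ],
  jaw=[255,255,255,255],
)

```text
time_s: 29.95
tcp_pos: [0.671, 0.0337, 0.1033]
tcp_rot: [0.69, 0.164, -0.686, 0.164]
ft_force: [1.6, 1.5, -1.6]
width: 0.0
```

Emit:
move_arm(
  slide=[
    [0,0.08,0.22],
  ],
  delta_rot=[
    [0.05,0,0],
  ],
  jaw=[255],
)

```text
time_s: 30.03
tcp_pos: [0.6693, 0.032, 0.1033]
tcp_rot: [0.694, 0.147, -0.69, 0.146]
ft_force: [1.4, 2.0, -1.9]
width: -0.0002
```

```bash
python3 - <<'E'
from plan import *
s=ctrl.sense(); print(levang("T",1),s["ft_force"],s["tcp_pos"],s["q"][5])
E
```

```text
(np.float64(-1.1526385244199284), np.float64(-0.0007095636753700063), np.float64(0.04750803637398264), np.float64(2.0622259346783887)) [ 1.44350075  2.01901537 -1.87472565] [0.66933178 0.0319722  0.10331482] 2.771435224149666
```

Emit:
move_arm(
  slide=[
    [0,0.05,0.13],
  ],
  delta_rot=[
    [0.03,0,0],
  ],
  jaw=[255],
)

```text
time_s: 30.12
tcp_pos: [0.6683, 0.0309, 0.1034]
tcp_rot: [0.696, 0.136, -0.692, 0.136]
ft_force: [2.5, 2.2, -1.6]
width: 0.0
```

Emit:
move_arm(
  slide=[
    [0,0.05,0.13],
  ],
  delta_rot=[
    [0.03,0,0],
  ],
  jaw=[255],
)

```text
time_s: 30.2
tcp_pos: [0.6673, 0.0299, 0.1034]
tcp_rot: [0.698, 0.126, -0.694, 0.126]
ft_force: [2.6, 1.1, -0.8]
width: 0.0004
```

Emit:
move_arm(
  slide=[
    [0,0.05,0.13],
  ],
  delta_rot=[
    [0.03,0,0],
  ],
  jaw=[255],
)

```text
time_s: 30.28
tcp_pos: [0.6664, 0.0291, 0.1034]
tcp_rot: [0.7, 0.116, -0.696, 0.116]
ft_force: [1.8, 0.9, -2.9]
width: 0.0003
```

Emit:
move_arm(
  slide=[
    [0,0.05,0.13],
  ],
  delta_rot=[
    [0.03,0,0],
  ],
  jaw=[255],
)

```text
time_s: 30.37
tcp_pos: [0.6653, 0.0282, 0.1034]
tcp_rot: [0.701, 0.105, -0.697, 0.105]
ft_force: [2.6, 1.9, -1.3]
width: -0.0003
```

Emit:
move_arm(
  slide=[
    [0,0.05,0.13],
  ],
  delta_rot=[
    [0.03,0,0],
  ],
  jaw=[255],
)

```text
time_s: 30.45
tcp_pos: [0.6643, 0.0273, 0.1034]
tcp_rot: [0.703, 0.095, -0.699, 0.095]
ft_force: [1.7, 2.0, -2.3]
width: 0.0003
```

```bash
python3 - <<'E'
from plan import *
s=ctrl.sense(); print(levang("T",1),s["ft_force"],s["tcp_pos"],s["q"][5])
E
```

```text
(np.float64(-1.2957808357428704), np.float64(-0.006597862269894783), np.float64(0.047750089081488194), np.float64(2.2053682460013313)) [ 1.67699104  1.99662342 -2.28080213] [0.66426062 0.02728082 0.10341145] 2.9139009764249173
```

Emit:
move_arm(
  slide=[
    [0,0.05,0.13],
  ],
  delta_rot=[
    [0.03,0,0],
  ],
  jaw=[255],
)

```text
time_s: 30.53
tcp_pos: [0.6637, 0.0267, 0.1035]
tcp_rot: [0.705, 0.084, -0.7, 0.084]
ft_force: [4.5, 2.6, -2.0]
width: 0.0003
```

Emit:
move_arm(
  slide=[
    [0,0.05,0.13],
  ],
  delta_rot=[
    [0.03,0,0],
  ],
  jaw=[255],
)

```text
time_s: 30.62
tcp_pos: [0.6635, 0.0263, 0.1037]
tcp_rot: [0.706, 0.074, -0.7, 0.073]
ft_force: [6.5, 4.0, -3.0]
width: -0.0002
```

Resistance is rising on T; press to confirm.

Emit:
move_arm(
  slide=[
    [0,0,0.2],
  ],
  delta_rot=[
    [0,0,0],
  ],
  jaw=[255],
)

```text
time_s: 30.7
tcp_pos: [0.6629, 0.0262, 0.104]
tcp_rot: [0.707, 0.074, -0.699, 0.073]
ft_force: [10.8, 4.2, -5.4]
width: -0.0002
```

Emit:
move_arm(
  slide=[
    [0,0,0.2],
    [0,0,0.1],
  ],
  delta_rot=[
    [0,0,0],
    [0,0,0],
  ],
  jaw=[255,255],
)

```text
time_s: 30.87
tcp_pos: [0.6623, 0.0262, 0.1045]
tcp_rot: [0.709, 0.075, -0.697, 0.074]
ft_force: [14.1, 4.8, -8.0]
width: -0.0001
```

```bash
python3 - <<'E'
from plan import *
s=ctrl.sense(); print(levang("T",1),s["ft_force"],s["tcp_pos"],s["q"][5])
E
```

```text
(np.float64(-1.3442475667936382), np.float64(-0.01574776045864823), np.float64(0.047509929060875984), np.float64(2.253834977052099)) [14.07500037  4.81328901 -7.95624766] [0.66231252 0.02619663 0.10454906] 2.9688487244008437
```

Emit:
move_arm(
  slide=[
    [0,0,-1.0],
    [-2.5,0,0],
    [-3.7,0,0],
    [0,0,0],
  ],
  delta_rot=[
    [0,0,0],
    [0,0,0],
    [0,0,0],
    [0,0,0],
  ],
  jaw=[255,255,255,255],
)

```text
time_s: 31.2
tcp_pos: [0.6695, 0.0263, 0.173]
tcp_rot: [0.709, 0.073, -0.698, 0.074]
ft_force: [1.0, 0.7, 1.3]
width: 0.0003
```

```bash
python3 - <<'E'
from plan import *
s=ctrl.sense(); print(s["time_s"],s["tcp_pos"],s["q"][5])
P,Rr=pose("B",2.052,1,.010,.168)
goto([(P,Rr,-1)])
E
```

```text
31.2 [0.66952349 0.02632585 0.17302409] 2.971508419831453
[0.0, -0.5, 0.7] [-0.118, 0, 0]
[0.0, -0.6, 0.6] [-0.118, 0, 0]
[0.0, -0.7, 0.5] [-0.118, 0, 0]
[0.0, -0.7, 0.4] [-0.118, 0, 0]
[0.0, -0.8, 0.4] [-0.118, 0, 0]
[0.0, -0.8, 0.3] [-0.118, 0, 0]
[0.0, -0.8, 0.2] [-0.118, 0, 0]
[0.0, -0.8, 0.1] [-0.118, 0, 0]
[0.0, -0.8, -0.0] [-0.118, 0, 0]
[0.0, -0.8, -0.1] [-0.118, 0, 0]
[0.0, -0.8, -0.2] [-0.118, 0, 0]
[0.0, -0.8, -0.3] [-0.118, 0, 0]
[0.0, -0.7, -0.4] [-0.118, 0, 0]
[0.0, -0.7, -0.5] [-0.118, 0, 0]
[0.0, -0.6, -0.6] [-0.118, 0, 0]
[0.0, -0.6, -0.6] [-0.118, 0, 0]
[0.0, -0.5, -0.7] [-0.118, 0, 0]
[0.0, -0.4, -0.7] [-0.118, 0, 0]
[0.0, -0.3, -0.8] [-0.118, 0, 0]
[0.0, -0.2, -0.8] [-0.118, 0, 0]
[0.0, -0.1, -0.8] [-0.118, 0, 0]
[0.0, 0.0, -0.9] [-0.118, 0, 0]
[0.0, 0.1, -0.8] [-0.118, 0, 0]
[0.0, 0.2, -0.8] [-0.118, 0, 0]
[0.0, 0.3, -0.8] [-0.118, 0, 0]
[0.0, 0.4, -0.8] [-0.118, 0, 0]
[0.1, 0.5, -0.7] [-0.118, 0, 0]
[0.0, 0.5, -0.6] [-0.118, 0, 0]
[0.1, 0.7, -0.6] [-0.109, 0, 0]
-- [0.4493 0.131  0.1676]
```

Emit:
move_arm(
  slide=[
    [0,-0.5,0.7],
    [0,-0.6,0.6],
    [0,-0.7,0.5],
    [0,-0.7,0.4],
    [0,-0.8,0.4],
    [0,-0.8,0.3],
    [0,-0.8,0.2],
    [0,-0.8,0.1],
  ],
  delta_rot=[
    [-0.118,0,0],
    [-0.118,0,0],
    [-0.118,0,0],
    [-0.118,0,0],
    [-0.118,0,0],
    [-0.118,0,0],
    [-0.118,0,0],
    [-0.118,0,0],
  ],
  jaw=[255,255,255,255,255,255,255,255],
)

```text
time_s: 31.87
tcp_pos: [0.6045, 0.0551, 0.1653]
tcp_rot: [0.593, 0.386, -0.59, 0.388]
ft_force: [0.1, 0.8, -0.5]
width: -0.0001
```

Emit:
move_arm(
  slide=[
    [0,-0.8,0],
    [0,-0.8,-0.1],
    [0,-0.8,-0.2],
    [0,-0.8,-0.3],
    [0,-0.7,-0.4],
    [0,-0.7,-0.5],
    [0,-0.6,-0.6],
    [0,-0.6,-0.6],
  ],
  delta_rot=[
    [-0.118,0,0],
    [-0.118,0,0],
    [-0.118,0,0],
    [-0.118,0,0],
    [-0.118,0,0],
    [-0.118,0,0],
    [-0.118,0,0],
    [-0.118,0,0],
  ],
  jaw=[255,255,255,255,255,255,255,255],
)

```text
time_s: 32.53
tcp_pos: [0.5444, 0.0833, 0.1651]
tcp_rot: [0.352, 0.613, -0.35, 0.615]
ft_force: [-0.1, 0.6, -0.2]
width: -0.0001
```

Emit:
move_arm(
  slide=[
    [0,-0.5,-0.7],
    [0,-0.4,-0.7],
    [0,-0.3,-0.8],
    [0,-0.2,-0.8],
    [0,-0.1,-0.8],
    [0,0,-0.9],
    [0,0.1,-0.8],
    [0,0.2,-0.8],
  ],
  delta_rot=[
    [-0.118,0,0],
    [-0.118,0,0],
    [-0.118,0,0],
    [-0.118,0,0],
    [-0.118,0,0],
    [-0.118,0,0],
    [-0.118,0,0],
    [-0.118,0,0],
  ],
  jaw=[255,255,255,255,255,255,255,255],
)

```text
time_s: 33.2
tcp_pos: [0.4841, 0.112, 0.1649]
tcp_rot: [0.034, 0.705, -0.033, 0.708]
ft_force: [-0.2, 0.6, 0.0]
width: 0.0001
```

Emit:
move_arm(
  slide=[
    [0,0.3,-0.8],
    [0,0.4,-0.8],
    [0,0.5,-0.7],
    [0,0.5,-0.6],
    [0,0.7,-0.6],
    [0,0,0],
    [0,0,0],
  ],
  delta_rot=[
    [-0.118,0,0],
    [-0.118,0,0],
    [-0.118,0,0],
    [-0.118,0,0],
    [-0.109,0,0],
    [0,0,0],
    [0,0,0],
  ],
  jaw=[255,255,255,255,255,255,255],
)

```text
time_s: 33.78
tcp_pos: [0.4458, 0.1314, 0.1643]
tcp_rot: [-0.168, 0.686, 0.167, 0.688]
ft_force: [0.9, -0.2, 0.9]
width: 0.0002
```

```bash
python3 - <<'E'
from plan import *
s=ctrl.sense(); n="B";sg=1
P2,Rr=pose(n,2.052,sg,.008,.102); print(P2,s["tcp_pos"],s["qvel"].round(2),s["q"][5])
goto([(P2,Rr,None)])
E
```

```text
[0.45131301 0.13156699 0.102     ] [0.44576993 0.13136422 0.16428196] [-0.01  0.02  0.01 -0.01 -0.    0.01] -0.1915001857271934
[3.1, -0.1, 0.2] [-0.001, 0, 0]
[3.1, -0.1, 0.3] [-0.002, 0, 0]
-- [0.4514 0.1319 0.1023]
```

Emit:
move_arm(
  slide=[
    [2.4,-0.1,0.2],
    [2.4,-0.1,0.2],
    [1.4,0,0],
    [0,0,0.4],
    [0,0,0.4],
  ],
  delta_rot=[
    [0,0,0],
    [0,0,0],
    [0,0,0],
    [0,0,0],
    [0,0,0],
  ],
  jaw=[255,255,255,255,255],
)

```text
time_s: 34.2
tcp_pos: [0.4571, 0.1348, 0.1006]
tcp_rot: [-0.168, 0.687, 0.167, 0.687]
ft_force: [0.4, 0.8, -0.4]
width: -0.0001
```

Emit:
move_arm(
  slide=[
    [0,0.08,0.22],
    [0,0.08,0.22],
    [0,0.08,0.22],
    [0,0.08,0.22],
  ],
  delta_rot=[
    [0.05,0,0],
    [0.05,0,0],
    [0.05,0,0],
    [0.05,0,0],
  ],
  jaw=[255,255,255,255],
)

```text
time_s: 34.53
tcp_pos: [0.464, 0.1413, 0.1015]
tcp_rot: [-0.098, 0.7, 0.097, 0.7]
ft_force: [-1.7, -1.3, -0.9]
width: -0.0002
```

```bash
python3 - <<'E'
from plan import *
s=ctrl.sense(); print(levang("B",1),s["ft_force"],s["tcp_pos"],s["q"][5])
E
```

```text
(np.float64(1.8829379373402224), np.float64(-0.03573831635010638), np.float64(0.047625129029455975), np.float64(1.9678156057053489)) [-1.68631178 -1.30449154 -0.9351763 ] [0.46399864 0.14125214 0.10147909] 0.01946086092766025
```

Emit:
move_arm(
  slide=[
    [0,0.08,0.22],
    [0,0.05,0.13],
  ],
  delta_rot=[
    [0.05,0,0],
    [0.03,0,0],
  ],
  jaw=[255,255],
)

```text
time_s: 34.7
tcp_pos: [0.4671, 0.1436, 0.1015]
tcp_rot: [-0.07, 0.704, 0.069, 0.704]
ft_force: [-2.5, -1.3, -2.8]
width: 0.0002
```

Emit:
move_arm(
  slide=[
    [0,0.05,0.13],
  ],
  delta_rot=[
    [0.03,0,0],
  ],
  jaw=[255],
)

```text
time_s: 34.78
tcp_pos: [0.4682, 0.1443, 0.1015]
tcp_rot: [-0.059, 0.705, 0.059, 0.705]
ft_force: [-1.7, -0.5, -1.3]
width: -0.0001
```

Emit:
move_arm(
  slide=[
    [0,0.05,0.13],
  ],
  delta_rot=[
    [0.03,0,0],
  ],
  jaw=[255],
)

```text
time_s: 34.87
tcp_pos: [0.4693, 0.145, 0.1015]
tcp_rot: [-0.049, 0.705, 0.049, 0.705]
ft_force: [-2.8, -0.6, -2.0]
width: 0.0001
```

Emit:
move_arm(
  slide=[
    [0,0.05,0.13],
  ],
  delta_rot=[
    [0.03,0,0],
  ],
  jaw=[255],
)

```text
time_s: 34.95
tcp_pos: [0.4705, 0.1458, 0.1015]
tcp_rot: [-0.038, 0.706, 0.038, 0.706]
ft_force: [-2.0, -0.7, -1.9]
width: 0.0001
```

Emit:
move_arm(
  slide=[
    [0,0.05,0.13],
  ],
  delta_rot=[
    [0.03,0,0],
  ],
  jaw=[255],
)

```text
time_s: 35.03
tcp_pos: [0.4717, 0.1464, 0.1015]
tcp_rot: [-0.027, 0.707, 0.027, 0.707]
ft_force: [-3.4, -1.0, -1.8]
width: 0.0
```

Emit:
move_arm(
  slide=[
    [0,0.05,0.13],
  ],
  delta_rot=[
    [0.03,0,0],
  ],
  jaw=[255],
)

```text
time_s: 35.12
tcp_pos: [0.473, 0.147, 0.1015]
tcp_rot: [-0.017, 0.707, 0.017, 0.707]
ft_force: [-1.8, 0.4, -1.9]
width: -0.0001
```

```bash
python3 - <<'E'
from plan import *
s=ctrl.sense(); print(levang("B",1),s["ft_force"],s["tcp_pos"],s["q"][5])
E
```

```text
(np.float64(1.6590310805992972), np.float64(-0.04065845494012166), np.float64(0.04771624059090283), np.float64(2.1917224624462746)) [-1.7532927   0.38210328 -1.90870701] [0.47297649 0.14704856 0.10146881] 0.25376320446807954
```

Emit:
move_arm(
  slide=[
    [0,0.05,0.13],
  ],
  delta_rot=[
    [0.03,0,0],
  ],
  jaw=[255],
)

```text
time_s: 35.2
tcp_pos: [0.4742, 0.1476, 0.1015]
tcp_rot: [-0.006, 0.707, 0.006, 0.707]
ft_force: [-2.5, -0.6, -1.4]
width: -0.0
```

Emit:
move_arm(
  slide=[
    [0,0.05,0.13],
  ],
  delta_rot=[
    [0.03,0,0],
  ],
  jaw=[255],
)

```text
time_s: 35.28
tcp_pos: [0.4754, 0.1482, 0.1015]
tcp_rot: [0.004, 0.707, -0.004, 0.707]
ft_force: [-2.4, 0.0, -1.6]
width: 0.0006
```

Emit:
move_arm(
  slide=[
    [0,0.05,0.13],
  ],
  delta_rot=[
    [0.03,0,0],
  ],
  jaw=[255],
)

```text
time_s: 35.37
tcp_pos: [0.4765, 0.1487, 0.1014]
tcp_rot: [0.015, 0.707, -0.015, 0.707]
ft_force: [-4.5, -0.4, -1.6]
width: -0.0001
```

Emit:
move_arm(
  slide=[
    [0,0.05,0.13],
  ],
  delta_rot=[
    [0.03,0,0],
  ],
  jaw=[255],
)

```text
time_s: 35.45
tcp_pos: [0.4767, 0.1491, 0.1011]
tcp_rot: [0.026, 0.708, -0.025, 0.706]
ft_force: [-7.2, -0.2, 0.6]
width: 0.0001
```

Emit:
move_arm(
  slide=[
    [0,0,0.2],
  ],
  delta_rot=[
    [0,0,0],
  ],
  jaw=[255],
)

```text
time_s: 35.53
tcp_pos: [0.4773, 0.1492, 0.1009]
tcp_rot: [0.025, 0.709, -0.025, 0.705]
ft_force: [-11.3, 1.0, 3.1]
width: -0.0003
```

```bash
python3 - <<'E'
from plan import *
s=ctrl.sense(); print(levang("B",1),s["ft_force"],s["tcp_pos"],s["q"][5])
E
```

```text
(np.float64(1.5611095944327582), np.float64(-0.06147312159707852), np.float64(0.04797390267715013), np.float64(2.289643948612813)) [-11.26869099   1.02211404   3.05639078] [0.47727457 0.14915827 0.10087704] 0.3724813574501736
```

Emit:
move_arm(
  slide=[
    [0,0,0.2],
    [0,0,0.1],
  ],
  delta_rot=[
    [0,0,0],
    [0,0,0],
  ],
  jaw=[255,255],
)

```text
time_s: 35.7
tcp_pos: [0.4778, 0.1493, 0.1005]
tcp_rot: [0.025, 0.711, -0.024, 0.703]
ft_force: [-15.5, 2.9, 4.5]
width: -0.0005
```

Emit:
move_arm(
  slide=[
    [0,0,-1.0],
    [-2.5,0,0],
    [-3.7,0,0],
    [-3,0,0],
    [0,0,0],
  ],
  delta_rot=[
    [0,0,0],
    [0,0,0],
    [0,0,0],
    [0,0,0],
    [0,0,0],
  ],
  jaw=[255,255,255,255,255],
)

```text
time_s: 36.12
tcp_pos: [0.4782, 0.1509, 0.201]
tcp_rot: [0.027, 0.701, -0.023, 0.712]
ft_force: [1.1, 0.8, 0.4]
width: 0.0004
```

```bash
python3 - <<'E'
from plan import *
s=ctrl.sense(); print(s["time_s"],s["tcp_pos"])
away=np.array([.27,-.2,.23])
goto([(away,R.from_quat(s["tcp_rot"]),None)])
E
```

```text
36.1167 [0.47818139 0.1509248  0.20096525]
[-0.3, -3.3, -1.7] [0.0, 0, 0]
[-0.3, -3.3, -1.7] [0.0, 0, 0]
[-0.3, -3.3, -1.6] [0.0, 0, 0]
[-0.3, -3.3, -1.7] [0.0, 0, 0]
[-0.3, -3.3, -1.6] [0.0, 0, 0]
[-0.3, -3.3, -1.7] [0.0, 0, 0]
[-0.3, -3.3, -1.6] [0.0, 0, 0]
[-0.3, -3.3, -1.7] [0.0, 0, 0]
[-0.3, -3.4, -1.6] [0.0, 0, 0]
[-0.3, -3.3, -1.7] [0.0, 0, 0]
[-0.4, -3.4, -1.6] [0.0, 0, 0]
-- [ 0.2703 -0.2004  0.2301]
```

Emit:
move_arm(
  slide=[
    [-0.3,-3.3,-1.7],
    [-0.3,-3.3,-1.7],
    [-0.3,-3.3,-1.6],
    [-0.3,-3.3,-1.7],
    [-0.3,-3.3,-1.6],
    [-0.3,-3.3,-1.7],
    [-0.3,-3.3,-1.6],
    [-0.3,-3.3,-1.7],
  ],
  delta_rot=[
    [0,0,0],
    [0,0,0],
    [0,0,0],
    [0,0,0],
    [0,0,0],
    [0,0,0],
    [0,0,0],
    [0,0,0],
  ],
  jaw=[255,255,255,255,255,255,255,255],
)

```text
time_s: 36.78
tcp_pos: [0.3221, -0.1064, 0.2181]
tcp_rot: [0.024, 0.705, -0.025, 0.708]
ft_force: [0.5, -0.4, -0.4]
width: 0.0
```

Emit:
move_arm(
  slide=[
    [-0.3,-3.4,-1.6],
    [-0.3,-3.3,-1.7],
    [-0.4,-3.4,-1.6],
    [0,0,0],
  ],
  delta_rot=[
    [0,0,0],
    [0,0,0],
    [0,0,0],
    [0,0,0],
  ],
  jaw=[255,255,255,255],
)

```text
time_s: 37.12
tcp_pos: [0.264, -0.2081, 0.2287]
tcp_rot: [0.027, 0.705, -0.031, 0.708]
ft_force: [0.5, -0.1, -0.4]
width: -0.0001
```

```bash
python3 - <<'E'
from plan import *
c=ctrl.camera("side");cv2.imwrite("pics/s6.png",cv2.resize(c["frame"][180:400,200:460],None,fx=2.6,fy=2.6,interpolation=cv2.INTER_CUBIC))
c=ctrl.camera("top");cv2.imwrite("pics/t6.png",cv2.resize(c["frame"][150:350,180:430],None,fx=3.2,fy=3,interpolation=cv2.INTER_CUBIC))
# expected balls in topz crop
for n,t in dict(L=2.27,R=2.17,T=2.24,B=2.27).items():
    a=ANG0[n]-t; q=np.r_[S[n]+.066*np.array([np.cos(a),np.sin(a)]),.112]; u=proj(c,q)[0]; print(n,((u-[180,150])*[3.2,3]).round(0))
E
```

```text
L [239. 123.]
R [561. 464.]
T [572. 148.]
B [197. 410.]
```

View pics/s6.png

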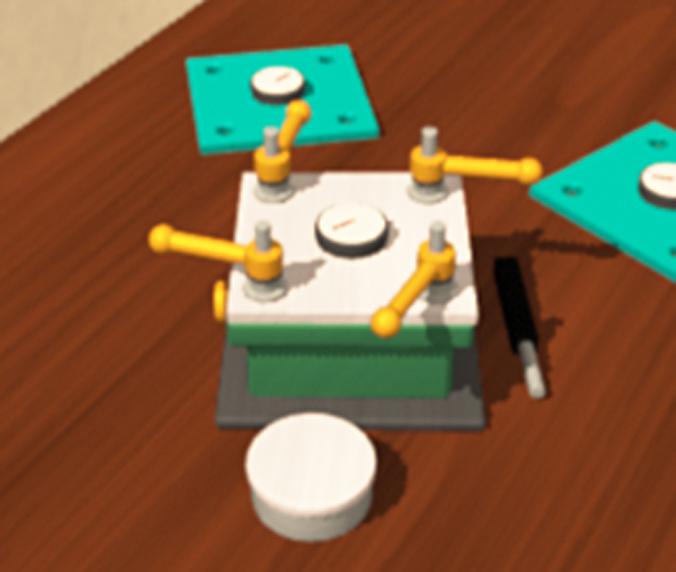

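View pics/t6.png

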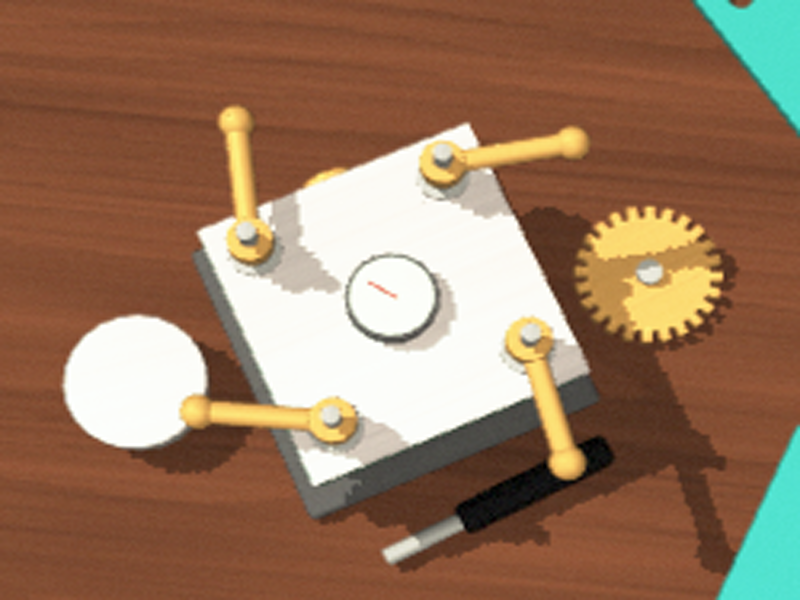

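The plate sits flush on the rim. The lever balls are at L (235,122), T (572,142), R (567,463) and B (196,411), within a few pixels of the felt stop angles. The tin, wheel and punch are where they were, and the hand is clear. Handing in.

```bash
python3 - <<'E'
from plant import ctrl
print(ctrl.close_job(), ctrl.sense()["time_s"])
E
```

```text
the job is handed in; nothing more can be done
the job is handed in; nothing more can be done
```

All four clamp levers are at their stops, the cover plate looks flat on the rim in the side view, and the job is handed in at about 37 s.

- **Tightening:** I turned each lever clockwise with the closed fingertips, going corner to diagonal corner in three rounds: about 1.1 rad, then about 1.8 rad, then to the stop.
- **Stops:** Each stop showed as the resistance rising from about 3 N to 15–18 N with almost no further movement. The total turns came out at about 2.2–2.3 rad, in line with the expected 2.1–2.3 rad, and I read nothing above about 18 N.
- **Last pictures:** The lever balls are within a few pixels of the angles where I felt the stops. The tin, wheel and punch are where they started, and the hand is well clear.
- **Not measured:** I judged the plate's seating from the picture and the felt stops, not from a height reading.

No check failed or disagreed.

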